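Put the cheese away in the ripening cabinet and latch its door

TASK

Put the small cheese standing on the bench onto the pulled-out shelf of the ripening cabinet, beside the one already there, slide the shelf fully home, then swing the door shut and press it until its sloped latch tongue snaps in behind the keeper so that the door stays shut on its own. Set the cheese down flat and gently, do not slam or force the door or the shelf, and leave the two white moulds on the bench where they stand.

Things in the scene. Friction and masses are not known exactly. Their poses are not given: they have to be found in the camera images.
- cheese_mid (a point): Centre of the small pale-yellow cheese wheel standing alone on the bench: a rigid disc 58 mm in diameter and 38 mm high, about 0.13 kg; z is its axis.
- first_mid (a point): Centre of an equal cheese wheel (58 mm by 38 mm) that already stands on the shelf, towards the hinge side.
- cabinet: Fixed bench-top steel ripening cabinet, 320 mm wide, 280 deep, top at height 265 mm (a vent cowl at its rear is 12 mm higher). Origin: on the bench under its front face (plane x = 0). Its x points into the cabinet, y along the front to the hinge side, z up. Opening from y = -115 to 110 mm, outer sides at y = -165 and 155 mm.
- shelf (a joint): How far the upper shelf is pulled out (towards the cabinet's -x), m: 0 = fully home (hard stop), 0.13 to 0.145 at the start; friction about 2 N. A flat steel sheet 200 mm deep, y = -110 to 105 mm of the cabinet, upper side at height 200 mm, no side walls.
- shelf_front (a point): On the outer face of the shelf's front plate, mid-width, height 232 mm; axes as the cabinet's. Push it to +x. The plate is 6 mm thick, from height 182 to 245 mm, as wide as the shelf; home, its outer face is 1 mm inside the cabinet's front plane. The free half of the shelf has its middle about 75 mm to +x and 55 mm to -y of this point.
- door (a joint): Door opening angle, rad: 0 = parallel to the cabinet's front, 1.45 to 1.7 at the start; swings freely, slight friction. It latches a little further in, against the seal: the keeper is screwed on anywhere within an 12 mm range, so the latched door may rest anywhere from -0.022 to 0.021. An unlatched door is pushed back out beyond 0.034 by the sprung tongue and seal.
- door_hinge (a point): On the door's upright hinge axis, at the height of the door's top (262 mm). Its z is the axis, which lies 2 mm in front of the plane of the door's outer face.
- door_push (a point): On the door's outer face, 207 mm from the hinge axis, height 230 mm. Its x points square into the door (the way to push), y along the door to the hinge. Door: 28 mm thick, top at height 263 mm, reaching 80 mm beyond this point to its free edge. The latch case (50 mm square, 22 mm proud of the face) begins 30 mm from here towards the free edge.
- tongue_tip (a point): Tip of the brass tongue, 30 mm high, 12 mm out past the door's free edge, height 218 mm, sprung outwards. In the last 15 to 20 mm of closing tongue and seal resist, up to 8 to 18 N at door_push (with the keeper's setting); the force drops as the tongue snaps in behind the keeper, and 2 to 3 mm on the door meets a rubber buffer. More than 26 N is too much for the door.
- mould_tall: White perforated plastic mould, a cup 88 mm wide at the rim and 95 mm high, standing on the bench beside the cheese; to be left alone. Origin under its foot.
- mould_low: White perforated plastic mould, a cup 108 mm wide and 60 mm high, on the bench; to be left alone. Origin under its foot.
Things that resemble listed ones, but are neither listed nor needed, are in the scene too. What is shaped like the part that bears cheese_mid but blue is not meant. What is shaped like the part that bears first_mid but green is not meant.

How it is judged:
On the way, in this order (a step that is already met when the one before it is completed fails the run):
1. the cheese stands flat on the pulled-out shelf (z of cheese_mid in the frame of cabinet between 0.213 and 0.225 m and y of cheese_mid in the frame of cabinet between -0.111 and 0.106 m and x of cheese_mid in the frame of shelf_front above 0.03 m and angle between cheese_mid's own z axis and vertical below 0.12 rad and contact force between the fingers and cheese below 0.1 N), for 0.2 s.
2. the shelf is fully home (value of joint shelf below 0.006 m), for 0.2 s.
3. the door is shut and latched (value of joint door below 0.028 rad), for 0.3 s.
At the end, for the whole second after the job is handed in: With the robot clear, the door stays shut by its latch (angle under 0.028 rad, at rest), the shelf is home within 6 mm, and both cheeses stand flat on it inside the cabinet (tilted less than 0.12 rad) (value of joint door below 0.028 rad and value of joint shelf below 0.006 m and x of each of cheese_mid, first_mid in the frame of cabinet above 0.03 m and z of each of cheese_mid, first_mid in the frame of cabinet above 0.213 m and angle between each of cheese_mid, first_mid's own z axis and vertical below 0.12 rad and horizontal distance between each of cheese_mid, first_mid and cabinet below 0.25 m and velocity of joint door between -0.05 and 0.05 rad/s); the robot touches nothing.
It fails at once if the nearly shut door (under 0.09 rad) was pressed with more than 26 N, or the shelf with more than 40 N ((value of joint door below 0.09 rad and contact force between any of the fingers, the arm and door above 26 N) or contact force between any of the fingers, the arm and shelf above 40 N).
It fails at once if the door was slammed (swung shut faster than 1.8 rad/s) (velocity of joint door below -1.8 rad/s).
It fails at once if the cheese was dropped (fell free from more than about 10 mm) or pressed hard onto the shelf (contact force between cheese and shelf above 25 N or (linear speed of cheese above 0.45 m/s and contact force between the fingers and cheese below 0.1 N)).
It fails at once if the cheese already on the shelf was knocked off or over (z of first_mid in the frame of cabinet below 0.205 m or angle between first_mid's own z axis and vertical above 0.4 rad).
It fails at once if a mould was moved (distance of any of mould_tall, mould_low from where it was at the start of the episode above 0.03 m).
It also fails if it takes over 70 s, if anything falls off the work surface, if the arm or the gripper's body presses on something with over 40 N, if the wrist force passes 120 N, or if a joint passes its speed limit or range.

ROBOT

A 6-joint arm with a two-finger parallel gripper is mounted at the origin on the work surface. World frame = base frame: x ahead of the robot, y to its left, z up, the work surface at z = 0. Lengths are in m, angles in rad, forces in N, time in s.
With the tool pointing down it reaches from about 0.35 to 0.975 m from the base axis. Payload 4.9 kg.
Tool frame: the origin (TCP) lies on the centre line of the jaws, within the pads' length; the fingertips stand 11 mm ahead of it and the grasp point (between the pads) lies 8 mm behind it; z points along the fingers, y is the direction in which the jaws open and shut (so a half turn about z gives the same grasp; the last joint's range is limited). The gripper opens to 85 mm and grips with 20 to 120 N. Pads are 22 mm wide; open, the fingers measure 114 mm over their backs; the gripper's body (76 mm by 85 mm) begins 54 mm behind the grasp point. The pads swing forward as they close: fully open they stand 13 mm farther back than shut.
Start: joints at [1.172, 0.053, 1.613, -0, 1.476, -0.119], TCP at [0.173, 0.601, 0.242] pointing down, gripper open.
Joint ranges: [-3.01, 3.01], [-1.01, 2.22], [0.06, 2.58], [-1.02, 4.17], [0.09, 2.62], [-3.14, 3.14]. Speed limits (rad/s): [2.57, 2.57, 3.14, 3.14, 3.14, 3.14].

INTERFACE

Orientations are given as a rotation vector (axis times angle).
In Python, from station import ctrl gives the robot as it stands.
- The arm moves only by the tool send_rows, never from a script. Its argument "series" is a list of rows, each an object of numbers: "tx", "ty", "tz": the shift along the tool's x, y, z in cm; "wx", "wy", "wz": the turn, a rotation vector about the tool's x, y, z in rad; "jaw": the closure, from 0 (fully open) to 1 (shut). In form: [{"tx": .., "ty": .., "tz": .., "wx": .., "wy": .., "wz": .., "jaw": ..}, ...]. A call has 1 to 5 rows; each row shifts and turns the pose as measured when the row begins, along the tool's axes as they then stand; what a row does not reach is not made up. A row lasts 1/8 s, in which the tool goes at most 62.5 mm and 10.7 degrees, less where a joint would pass 70% of its speed; a pose out of reach is approached as far as the arm can. A call is refused whole if a number of a shift passes 6.25 or a number of a turn 0.188, either way. A call with a gripper value outside its range is refused whole. The fingers move at their own pace and stop on an object; "squeeze" is the grip in N (left out, the last holds). Time passes only in rows, so rows that do not move let the fingers close. It gives the time, the measured TCP pose, the force and the opening at its end, in the units of the state.
- ctrl.get_obs(): the state, without advancing time (a new reading comes with each control period).
- ctrl.get_image(name): name is "scene" or "top" or "wrist"; returns the picture (480x640x3 uint8, red, green, blue); there is no depth.
- ctrl.camera_info(name): a dict with "mtx" (3x3 intrinsics, pixels), "R" (3x3) and "t" (3): a world point X has camera coordinates R X + t. Camera axes: x right, y down, z forward; pixel columns grow to the right and rows downward; lengths in m; the calibration is good to about 2 mm. A picture is of the moment at which its call begins: read the wrist's pose just before it. camera_info takes no time and is no camera call; for the wrist camera it gives the pose at the moment of the call.
- ctrl.finish_job(): hands the job in, once; it reports no verdict.
The state is a dict: "t": time; "q": joint angles; "dq": joint speeds; "effort": joint torques, N m; "tool_pos": TCP position; "tool_rot": TCP orientation; "contact_force": force on the tool from outside, world axes, zero at the start; "wrist_torque": the same for the moment, N m; "opening": finger opening in m.
Only numpy, scipy, OpenCV 4.12 (cv2) and the standard library are available. Lean on these libraries where they do the work, as an engineer would, in place of code of your own. Each camera call takes 0.05 s, during which the arm holds its last target.

## Working session

There is one attempt and no reset: what is moved stays moved. The work goes in short steps, Python scripts to look and compute and a tool call to move; the robot and the scene stay as the last step left them, time stands still between calls to the robot, and variables do not carry over. Pictures are saved under pics/ and viewed, and the job is handed in when it is done.

Besides the shell and the picture viewer there is one more tool, called after ">>>" by a JSON object that holds its "fn" and its "kwargs", one argument or row to a line. send_rows: Moves the arm, as the interface text tells. Its arguments: {"type":"object","properties":{"series":{"type":"array"},"squeeze":{"type":"number"}},"required":["series"]}

```bash
ls; mkdir -p pics
python3 - <<'E'
from station import ctrl
import cv2
print(ctrl.get_obs())
for n in ["scene","top","wrist"]:
    c=ctrl.camera_info(n); print(n,c)
    im=ctrl.get_image(n); cv2.imwrite(f"pics/{n}0.png",im[:,:,::-1])
E
```

```text
pics
{'t': 0.0, 'q': array([ 1.17198798e+00,  5.33164004e-02,  1.61429045e+00,  3.37960143e-06,
        1.47597926e+00, -1.19013487e-01]), 'dq': array([ 0.00179788,  0.00044306,  0.00013163, -0.00121628,  0.00088778,
        0.00079854]), 'effort': array([-8.61893859e-04, -3.93669641e+01, -3.70189011e+01, -1.03539110e-04,
        7.03986967e-03, -1.42565443e-05]), 'tool_pos': array([0.17237375, 0.60014223, 0.24109019]), 'tool_rot': array([-4.37997212e-01, -3.11039012e+00,  3.02509126e-03]), 'contact_force': array([ 0.61700272, -0.20304634,  1.12751506]), 'wrist_torque': array([ 0.00775737, -0.02965767, -0.03372342]), 'opening': 0.08534399145199287}
scene {'mtx': array([[591.12018194,   0.        , 312.10515117],
       [  0.        , 591.12018194, 241.26780319],
       [  0.        ,   0.        ,   1.        ]]), 'R': array([[ 0.79046026,  0.6122732 , -0.01714982],
       [ 0.35965629, -0.48662543, -0.7961426 ],
       [-0.49580231,  0.62315105, -0.60486597]]), 't': array([-0.34734209, -0.09971227,  1.65126601])}
top {'mtx': array([[577.36869004,   0.        , 313.51028016],
       [  0.        , 577.36869004, 247.31324212],
       [  0.        ,   0.        ,   1.        ]]), 'R': array([[ 0.12312117, -0.99238244,  0.00427413],
       [-0.96276913, -0.12048938, -0.24198743],
       [ 0.24065906,  0.02567878, -0.97026997]]), 't': array([-0.15721925,  0.57009966,  0.99803745])}
wrist {'mtx': array([[413.61001799,   0.        , 320.45720859],
       [  0.        , 413.61001799, 235.79819464],
       [  0.        ,   0.        ,   1.        ]]), 'R': array([[ 0.27629187,  0.96107261, -0.00149549],
       [ 0.91751639, -0.26330642,  0.29804933],
       [ 0.28605328, -0.08372075, -0.9545493 ]]), 't': array([-0.62415039, -0.03870521,  0.37874044])}
```

View pics/scene0.png

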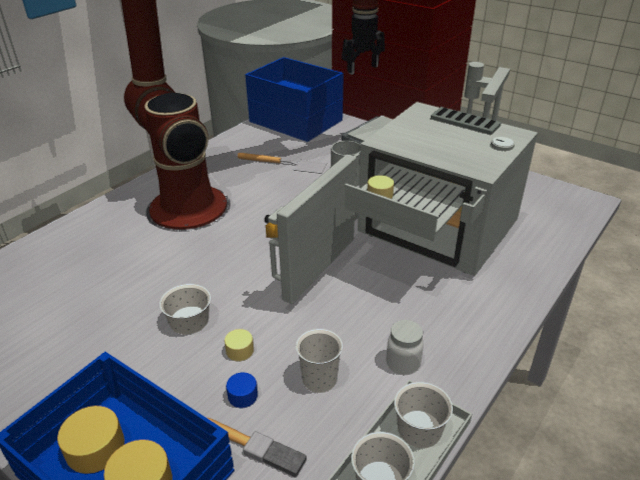

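View pics/top0.png

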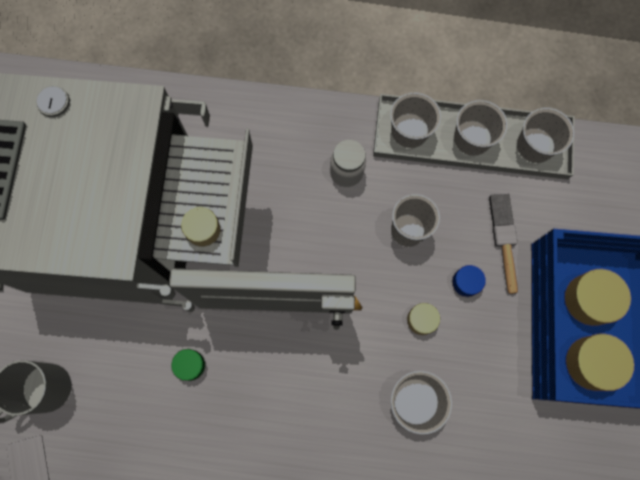

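View pics/wrist0.png

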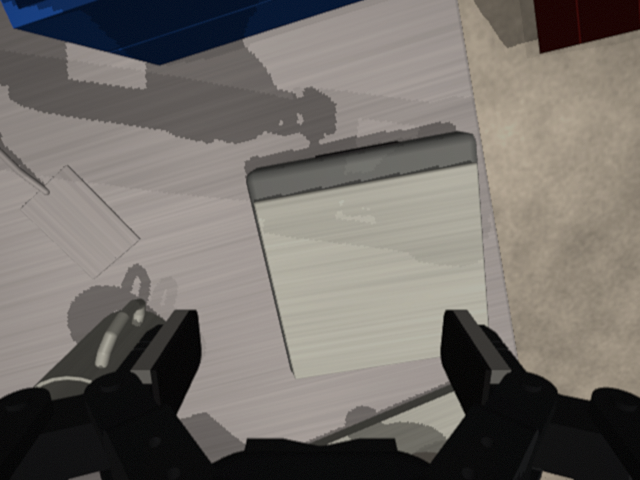

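Candidates: pale-yellow disc on the bench at top (425,319), taken as the cheese. Others are the blue disc (469,281), the green disc (188,365), the shelf cheese (200,225), big wheels in the blue crate (600,297)/(600,363) and the jar lid (349,158).

```bash
cat > h.py <<'E'
import numpy as np, cv2
from station import ctrl
from scipy.spatial.transform import Rotation as Ro
def ray(n,uv,c=None):
    c=c or ctrl.camera_info(n); o=-c['R'].T@c['t']
    d=c['R'].T@np.linalg.inv(c['mtx'])@np.array([uv[0],uv[1],1.]); return o,d
def onz(n,uv,z,c=None):
    o,d=ray(n,uv,c); return o+d*(z-o[2])/d[2]
def proj(n,X,c=None):
    c=c or ctrl.camera_info(n); p=c['mtx']@(c['R']@np.asarray(X,float)+c['t']); return p[:2]/p[2]
def tri(a,uva,b,uvb,ca=None,cb=None):
    o1,d1=ray(a,uva,ca);o2,d2=ray(b,uvb,cb)
    d1=d1/np.linalg.norm(d1);d2=d2/np.linalg.norm(d2)
    s=np.linalg.lstsq(np.c_[d1,-d2],o2-o1,rcond=None)[0]
    p,q=o1+s[0]*d1,o2+s[1]*d2
    return (p+q)/2,np.linalg.norm(p-q)
E
python3 - <<'E'
from h import *
np.set_printoptions(precision=4,suppress=True)
for n in ["top","scene"]:
    im=cv2.imread(f"pics/{n}0.png"); hsv=cv2.cvtColor(im,cv2.COLOR_BGR2HSV)
    m=cv2.inRange(hsv,(22,50,90),(35,255,255))
    k,l,s,c=cv2.connectedComponentsWithStats(m)
    for i in range(1,k):
        if s[i,4]>100: print(n,s[i],c[i],onz(n,c[i],.038)[:2],onz(n,c[i],.238)[:2])
im=cv2.imread("pics/top0.png")
cv2.imwrite("pics/topA.png",cv2.resize(im[60:320,0:380],None,fx=2.1,fy=2.1,interpolation=cv2.INTER_CUBIC))
cv2.imwrite("pics/topB.png",cv2.resize(im[180:450,300:560],None,fx=2.2,fy=2.2,interpolation=cv2.INTER_CUBIC))
im=cv2.imread("pics/scene0.png")
cv2.imwrite("pics/scA.png",cv2.resize(im[90:310,250:550],None,fx=2.6,fy=2.6,interpolation=cv2.INTER_CUBIC))
E
```

```text
top [182 210  36  32 199] [198.4874 228.1106] [0.6035 0.1394] [0.552  0.0922]
top [ 576  270   54   53 2224] [602.7873 295.5193] [ 0.5681 -0.6339] [ 0.5232 -0.5364]
top [409 304  31  30 466] [427.0665 318.015 ] [ 0.4853 -0.3101] [ 0.4559 -0.2732]
top [ 578  334   56   56 2419] [605.1736 361.7846] [ 0.4458 -0.6385] [ 0.4238 -0.5402]
scene [367 175  27  24 474] [381.2384 185.2257] [0.4084 0.3558] [0.5731 0.0769]
scene [224 329  30  32 742] [238.6267 344.1429] [ 0.5015 -0.3188] [ 0.6449 -0.4436]
scene [  58  406   60   50 2248] [ 87.4671 430.5885] [ 0.4305 -0.6241] [ 0.5901 -0.6791]
scene [ 104  440   63   40 2040] [136.6799 461.85  ] [ 0.5472 -0.6112] [ 0.6801 -0.6691]
```

View pics/topA.png

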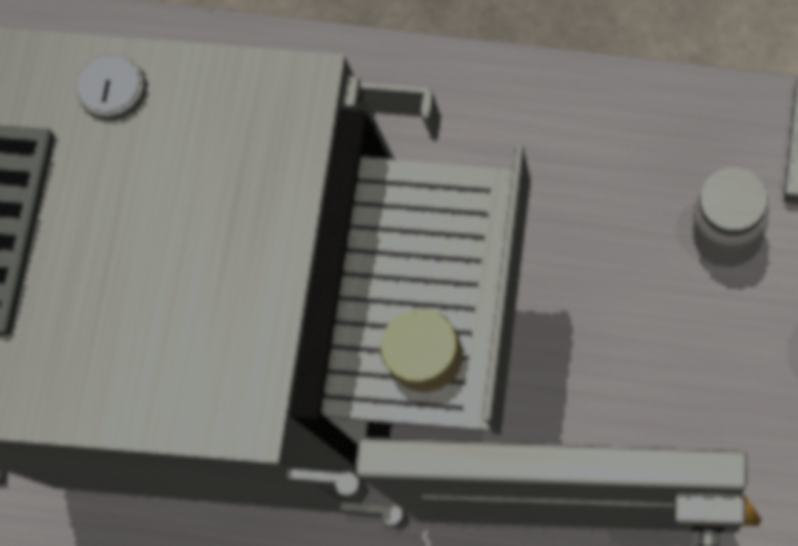

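View pics/topB.png

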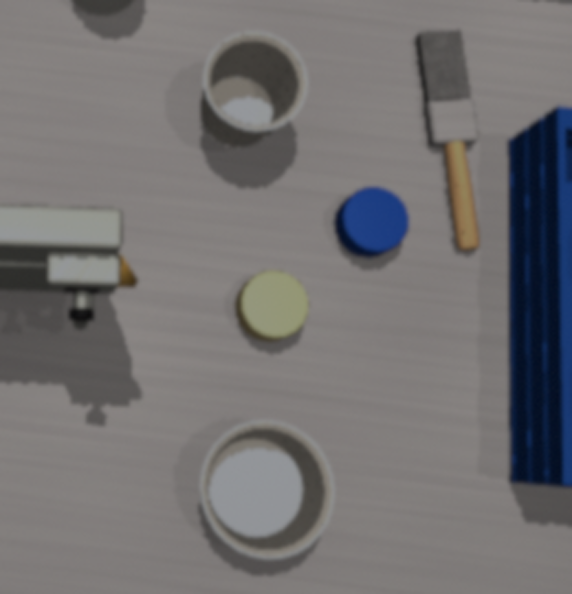

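View pics/scA.png

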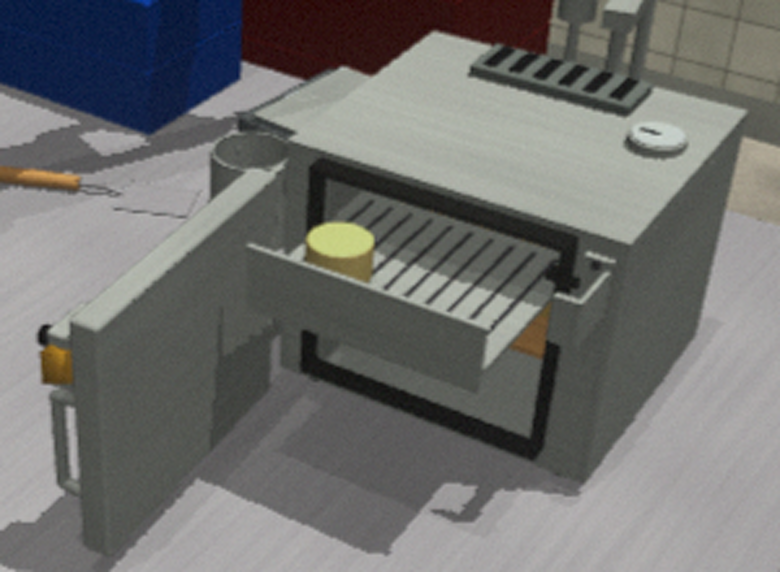

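Run:
```python
from h import *
np.set_printoptions(precision=4,suppress=True)
A=lambda p:(p[0]/2.1,p[1]/2.1+60)
B=lambda p:(p[0]/2.2+300,p[1]/2.2+180)
S=lambda p:(p[0]/2.6+250,p[1]/2.6+90)
print('cheese',onz('top',B((274,304)),.038), onz('scene',(238.6,337.5),.038))
print('first',onz('top',A((420,345)),.238), onz('scene',S((341,239)),.238))
print('cab corners top', onz('top',A((345,57)),.265),onz('top',A((281,462)),.265))
print('cab corners scene', onz('scene',S((628,243)),.265),onz('scene',S((291,142)),.265))
print('plate', onz('top',A((522,150)),.245),onz('top',A((492,427)),.245))
print('plate scene', onz('scene',S((485,331)),.245),onz('scene',S((247,244)),.245))
for p in [(358,440),(743,452),(743,487),(358,475)]: print('door',onz('top',A(p),.263))
for p in [(72,328),(97,332),(279,172)]: print('doors',onz('scene',S(p),.263))
print('hinge knob',onz('top',A((347,483)),.262))
print('tongue',onz('top',A((760,519)),.233))
for n,p in (('tall',(255,82)),):print(n,onz('top',B(p),.095))
print('low',onz('top',B((267,490)),.06))
print('jar',onz('top',A((733,200)),.09))
```

```text
cheese [ 0.4844 -0.3055  0.038 ] [ 0.4889 -0.3056  0.038 ]
first [0.5584 0.0909 0.238 ] [0.5657 0.0882 0.238 ]
cab corners top [0.7712 0.1809 0.265 ] [0.4544 0.1671 0.265 ]
cab corners scene [0.7745 0.1788 0.265 ] [0.4645 0.1625 0.265 ]
plate [0.7207 0.038  0.245 ] [0.5018 0.0268 0.245 ]
plate scene [0.7301 0.0305 0.245 ] [0.5135 0.0262 0.245 ]
door [0.477  0.1167 0.263 ]
door [ 0.5023 -0.1554  0.263 ]
door [ 0.4773 -0.1581  0.263 ]
door [0.4522 0.1121 0.263 ]
doors [ 0.4934 -0.1709  0.263 ]
doors [ 0.5117 -0.1638  0.263 ]
doors [0.4845 0.1144 0.263 ]
hinge knob [0.4458 0.1191 0.262 ]
tongue [ 0.4609 -0.1744  0.233 ]
tall [ 0.6586 -0.2653  0.095 ]
low [ 0.3326 -0.3074  0.06  ]
jar [ 0.7667 -0.1306  0.09  ]
```

```bash
cat >> h.py <<'E'
np.set_printoptions(precision=4,suppress=True)
def toolR(): 
    o=ctrl.get_obs(); return np.array(o['tool_pos']),Ro.from_rotvec(o['tool_rot']).as_matrix(),o
def go(X,yaw_y=None):
    """print shift in tool cm to world X, and wz needed for tool y to be along world angle yaw_y(mod pi)"""
    p,R,o=toolR(); print('pos',p,'shift cm',R.T@(np.asarray(X)-p)*100,'world d',np.asarray(X)-p)
    ay=np.arctan2(R[1,1],R[0,1])
    print('tilt',R[2,2],'y-angle',ay,end=' ')
    if yaw_y is not None:
        d=(yaw_y-ay+np.pi/2)%np.pi-np.pi/2; print('wz (about tool z, down)',-d)
    print('F',o['contact_force'],'op',o['opening'],'t',o['t'],'q',np.array(o['q']))
E
python3 - <<'E'
from h import *
p,R,o=toolR();print(R)
c=ctrl.camera_info('wrist');oc=-c['R'].T@c['t'];print('cam in tool',R.T@(oc-p))
go([.4867,-.3055,.30],np.arctan2(-.047,-.9989))
E
```

```text
[[-0.9611  0.2762 -0.0007]
 [ 0.2762  0.9611 -0.0015]
 [ 0.0002 -0.0016 -1.    ]]
cam in tool [ 0.0758  0.     -0.1309]
pos [0.1724 0.6003 0.2413] shift cm [-55.2191 -78.3831  -5.7537] world d [ 0.3143 -0.9058  0.0587]
tilt -0.9999986546855674 y-angle 1.2910086330119892 wz (about tool z, down) 1.2439915521537372
F [-0.7096  0.9249 -0.4887] op 0.08528757526365838 t 0.15 q [ 1.172   0.0532  1.614   0.      1.476  -0.119 ]
```

```bash
cat >> h.py <<'E'
def plan(X,yaw=None,n=None,step=.055):
    """ideal rows (cm, tool axes) from the present pose to X with tool x at world angle yaw, tool kept down"""
    p,R,o=toolR(); X=np.asarray(X,float); d=X-p
    ax=np.arctan2(R[1,0],R[0,0]); dy=0 if yaw is None else (yaw-ax+np.pi)%(2*np.pi)-np.pi
    n=n or max(1,int(np.ceil(max(np.linalg.norm(d)/step,abs(dy)/.17))))
    print('p',p,'yaw',round(ax,4),'tilt',R[2,:2],'F',o['contact_force'],'op',round(o['opening'],4),'t',o['t'],'d',d,'n',n)
    for i in range(n):
        a=ax+dy*i/n; Ri=np.array([[np.cos(a),np.sin(a),0],[np.sin(a),-np.cos(a),0],[0,0,-1]])
        s=Ri.T@d/n*100; print({'tx':round(s[0],1),'ty':round(s[1],1),'tz':round(s[2],1),'wz':round(-dy/n,3)})
E
python3 -c "
from h import *
plan([.38,.12,.36],2.3)"
```

```text
p [0.1724 0.6003 0.2413] yaw 2.8618 tilt [ 0.0002 -0.0016] F [-0.7096  0.9249 -0.4887] op 0.0853 t 0.15 d [ 0.2076 -0.4803  0.1187] n 10
{'tx': np.float64(-3.3), 'ty': np.float64(-4.0), 'tz': np.float64(-1.2), 'wz': np.float64(0.056)}
{'tx': np.float64(-3.5), 'ty': np.float64(-3.8), 'tz': np.float64(-1.2), 'wz': np.float64(0.056)}
{'tx': np.float64(-3.8), 'ty': np.float64(-3.6), 'tz': np.float64(-1.2), 'wz': np.float64(0.056)}
{'tx': np.float64(-4.0), 'ty': np.float64(-3.4), 'tz': np.float64(-1.2), 'wz': np.float64(0.056)}
{'tx': np.float64(-4.1), 'ty': np.float64(-3.2), 'tz': np.float64(-1.2), 'wz': np.float64(0.056)}
{'tx': np.float64(-4.3), 'ty': np.float64(-3.0), 'tz': np.float64(-1.2), 'wz': np.float64(0.056)}
{'tx': np.float64(-4.5), 'ty': np.float64(-2.7), 'tz': np.float64(-1.2), 'wz': np.float64(0.056)}
{'tx': np.float64(-4.6), 'ty': np.float64(-2.5), 'tz': np.float64(-1.2), 'wz': np.float64(0.056)}
{'tx': np.float64(-4.7), 'ty': np.float64(-2.2), 'tz': np.float64(-1.2), 'wz': np.float64(0.056)}
{'tx': np.float64(-4.9), 'ty': np.float64(-1.9), 'tz': np.float64(-1.2), 'wz': np.float64(0.056)}
```

>>> {"fn": "send_rows", "kwargs": {
  "series": [
    {"tx": -3.3, "ty": -4.0, "tz": -2.4, "wz": 0.056},
    {"tx": -3.5, "ty": -3.8, "tz": -2.4, "wz": 0.056},
    {"tx": -3.8, "ty": -3.6, "tz": -2.4, "wz": 0.056},
    {"tx": -4.0, "ty": -3.4, "tz": -2.0, "wz": 0.056},
    {"tx": -4.1, "ty": -3.2, "tz": -1.2, "wz": 0.056}
  ]
}}

```text
invalid input at $.series[0]: expected keys tx, ty, tz, wx, wy, wz, jaw
```

```bash
sed -i "s/print({'tx':round(s\[0\],1),'ty':round(s\[1\],1),'tz':round(s\[2\],1),'wz':round(-dy\/n,3)})/print(*s.round(2),round(-dy\/n,3))/" h.py; python3 -c "
from h import *
plan([.40,.05,.36],2.1)"
```

```text
p [0.1724 0.6003 0.2413] yaw 2.8618 tilt [ 0.0002 -0.0016] F [-0.7096  0.9249 -0.4887] op 0.0853 t 0.15 d [ 0.2276 -0.5503  0.1187] n 12
-3.09 -3.88 -0.99 0.063
-3.33 -3.68 -0.99 0.063
-3.56 -3.46 -0.99 0.063
-3.77 -3.23 -0.99 0.063
-3.97 -2.98 -0.99 0.063
-4.15 -2.73 -0.99 0.063
-4.31 -2.46 -0.99 0.063
-4.46 -2.18 -0.99 0.063
-4.59 -1.89 -0.99 0.063
-4.7 -1.6 -0.99 0.063
-4.79 -1.29 -0.99 0.063
-4.86 -0.99 -0.99 0.063
```

>>> {"fn": "send_rows", "kwargs": {
  "series": [
    {"tx": -3.3, "ty": -4.0, "tz": -2.4, "wx": 0, "wy": 0, "wz": 0.056, "jaw": 0},
    {"tx": -3.5, "ty": -3.8, "tz": -2.4, "wx": 0, "wy": 0, "wz": 0.056, "jaw": 0},
    {"tx": -3.8, "ty": -3.6, "tz": -2.4, "wx": 0, "wy": 0, "wz": 0.056, "jaw": 0},
    {"tx": -4.0, "ty": -3.4, "tz": -2.0, "wx": 0, "wy": 0, "wz": 0.056, "jaw": 0},
    {"tx": -4.1, "ty": -3.2, "tz": -1.2, "wx": 0, "wy": 0, "wz": 0.056, "jaw": 0}
  ]
}}

```text
t: 0.78
tool_pos: [0.277, 0.3561, 0.3442]
tool_rot: [-0.872, -3.017, 0.016]
contact_force: [1.4, -0.4, 0.4]
opening: 0.0853
```

```bash
python3 -c "
from h import *
plan([.40,.0,.36],1.95)"
```

```text
p [0.277  0.3561 0.3442] yaw 2.5789 tilt [-0.0022 -0.0102] F [ 1.4132 -0.3637  0.3811] op 0.0853 t 0.775 d [ 0.123  -0.3561  0.0158] n 7
-4.2 -3.37 -0.23 0.09
-4.49 -2.98 -0.23 0.09
-4.73 -2.56 -0.23 0.09
-4.94 -2.13 -0.23 0.09
-5.12 -1.67 -0.23 0.09
-5.25 -1.21 -0.23 0.09
-5.33 -0.73 -0.23 0.09
```

>>> {"fn": "send_rows", "kwargs": {
  "series": [
    {"tx": -4.2, "ty": -3.4, "tz": -0.2, "wx": 0, "wy": 0, "wz": 0.09, "jaw": 0},
    {"tx": -4.5, "ty": -3.0, "tz": -0.2, "wx": 0, "wy": 0, "wz": 0.09, "jaw": 0},
    {"tx": -4.7, "ty": -2.6, "tz": -0.2, "wx": 0, "wy": 0, "wz": 0.09, "jaw": 0},
    {"tx": -4.9, "ty": -2.1, "tz": -0.2, "wx": 0, "wy": 0, "wz": 0.09, "jaw": 0},
    {"tx": -5.1, "ty": -1.7, "tz": -0.2, "wx": 0, "wy": 0, "wz": 0.09, "jaw": 0}
  ]
}}

```text
t: 1.4
tool_pos: [0.3632, 0.0932, 0.3573]
tool_rot: [1.539, 2.733, -0.011]
contact_force: [1.4, 0.4, -0.7]
opening: 0.0852
```

```bash
python3 -c "
from h import *
plan([.46,-.26,.30],1.618)"
```

```text
p [0.3632 0.0932 0.3573] yaw 2.1162 tilt [-0.0076 -0.0036] F [ 1.4103  0.4039 -0.7487] op 0.0852 t 1.4 d [ 0.0968 -0.3532 -0.0573] n 7
-5.03 -1.44 0.82 0.071
-5.12 -1.07 0.82 0.071
-5.18 -0.71 0.82 0.071
-5.22 -0.34 0.82 0.071
-5.23 0.03 0.82 0.071
-5.22 0.41 0.82 0.071
-5.17 0.78 0.82 0.071
```

>>> {"fn": "send_rows", "kwargs": {
  "series": [
    {"tx": -5.0, "ty": -1.4, "tz": 0.2, "wx": 0, "wy": 0, "wz": 0.071, "jaw": 0},
    {"tx": -5.1, "ty": -1.1, "tz": 0.2, "wx": 0, "wy": 0, "wz": 0.071, "jaw": 0},
    {"tx": -5.2, "ty": -0.7, "tz": 0.2, "wx": 0, "wy": 0, "wz": 0.071, "jaw": 0},
    {"tx": -5.2, "ty": -0.3, "tz": 0.8, "wx": 0, "wy": 0, "wz": 0.071, "jaw": 0},
    {"tx": -5.2, "ty": 0.0, "tz": 0.8, "wx": 0, "wy": 0, "wz": 0.071, "jaw": 0}
  ]
}}

```text
t: 2.02
tool_pos: [0.4313, -0.1678, 0.3373]
tool_rot: [2.011, 2.401, -0.005]
contact_force: [1.1, 0.3, -0.9]
opening: 0.0858
```

```bash
python3 -c "
from h import *
plan([.4867,-.3055,.25],1.618)
c=ctrl.camera_info('wrist'); print(proj('wrist',[.4867,-.3055,.038],c))
im=ctrl.get_image('wrist'); cv2.imwrite('pics/w1.png',im[:,:,::-1])
"
```

```text
p [ 0.4313 -0.1678  0.3373] yaw 1.7472 tilt [-0.0093  0.0036] F [ 1.0803  0.2569 -0.9208] op 0.0858 t 2.025 d [ 0.0554 -0.1377 -0.0873] n 4
-3.63 0.76 2.18 0.032
-3.61 0.88 2.18 0.032
-3.58 0.99 2.18 0.032
-3.54 1.11 2.18 0.032
[345.4251 305.2085]
```

View pics/w1.png

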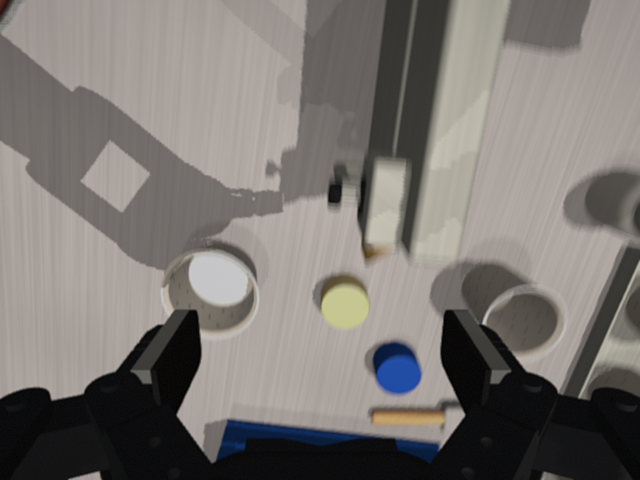

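The wrist view agrees: the pale-yellow disc is at (345,304), predicted (345,305). The blue one is apart at (397,368) and the moulds at (210,290)/(523,320).

>>> {"fn": "send_rows", "kwargs": {
  "series": [
    {"tx": -3.6, "ty": 0.8, "tz": 2.2, "wx": 0, "wy": 0, "wz": 0.032, "jaw": 0},
    {"tx": -3.6, "ty": 0.9, "tz": 2.2, "wx": 0, "wy": 0, "wz": 0.032, "jaw": 0},
    {"tx": -3.6, "ty": 1.0, "tz": 2.2, "wx": 0, "wy": 0, "wz": 0.032, "jaw": 0},
    {"tx": -3.5, "ty": 1.1, "tz": 2.2, "wx": 0, "wy": 0, "wz": 0.032, "jaw": 0},
    {"tx": 0, "ty": 0, "tz": 0, "wx": 0, "wy": 0, "wz": 0, "jaw": 0}
  ]
}}

```text
t: 2.7
tool_pos: [0.4868, -0.3168, 0.2441]
tool_rot: [2.179, 2.255, -0.009]
contact_force: [-0.4, 0.1, -0.3]
opening: 0.0854
```

```bash
cat >> h.py <<'E'
def full(X,yaw,x=True):
    """total single correction incl. tilt: shift in tool axes (cm) and rotvec"""
    p,R,o=toolR(); T=np.array([[np.cos(yaw),np.sin(yaw),0],[np.sin(yaw),-np.cos(yaw),0],[0,0,-1]])
    print('p',p,'F',o['contact_force'],'op',round(o['opening'],4),'t',o['t'],'| shift',(R.T@(np.asarray(X,float)-p)*100).round(2),'turn',Ro.from_matrix(R.T@T).as_rotvec().round(3))
E
python3 -c "
from h import *
full([.4867,-.3055,.10],1.618)"
```

```text
p [ 0.4868 -0.3168  0.2441] F [-0.4327  0.1384 -0.302 ] op 0.0854 t 2.7 | shift [ 1.25  0.03 14.4 ] turn [-0.     0.009 -0.013]
```

>>> {"fn": "send_rows", "kwargs": {
  "series": [
    {"tx": 1.2, "ty": 0, "tz": 5, "wx": 0, "wy": 0.009, "wz": -0.013, "jaw": 0},
    {"tx": 0, "ty": 0, "tz": 5, "wx": 0, "wy": 0, "wz": 0, "jaw": 0},
    {"tx": 0, "ty": 0, "tz": 3.5, "wx": 0, "wy": 0, "wz": 0, "jaw": 0},
    {"tx": 0, "ty": 0, "tz": 0, "wx": 0, "wy": 0, "wz": 0, "jaw": 0}
  ]
}}

```text
t: 3.2
tool_pos: [0.4875, -0.3036, 0.1093]
tool_rot: [2.163, 2.273, 0.003]
contact_force: [0.2, -0.1, -0.2]
opening: 0.0856
```

```bash
python3 -c "
from h import *
full([.4867,-.3055,.017],1.618)
c=ctrl.camera_info('wrist'); print(proj('wrist',[.4867,-.3055,.038],c))
im=ctrl.get_image('wrist'); cv2.imwrite('pics/w2.png',im[:,:,::-1])
m=cv2.inRange(cv2.cvtColor(im,cv2.COLOR_RGB2HSV),(22,50,90),(35,255,255))
k,l,s,ce=cv2.connectedComponentsWithStats(m)
for i in range(1,k):
  if s[i,4]>300: print(s[i],ce[i],onz('wrist',s[i,:2]+s[i,2:4]/2,.038,c))
"
```

```text
p [ 0.4875 -0.3036  0.1093] F [ 0.227  -0.0512 -0.2251] op 0.0856 t 3.2 | shift [-0.17 -0.13  9.23] turn [0.004 0.001 0.003]
[317.5071 262.6839]
[ 265  209  107   57 4187] [317.6878 238.7772] [ 0.4866 -0.2917  0.038 ]
```

View pics/w2.png

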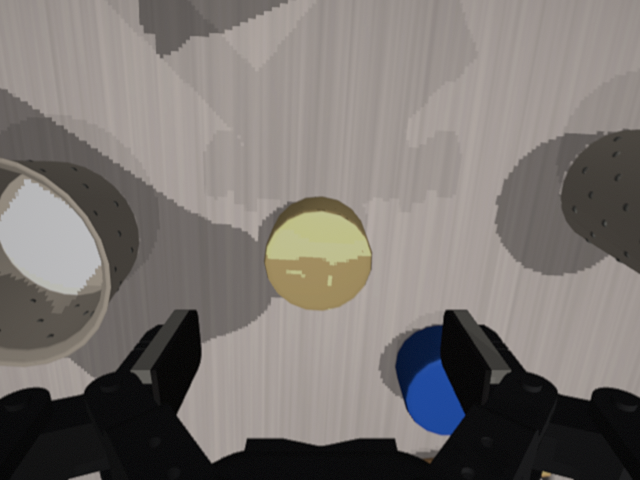

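```bash
python3 -c "
from h import *
print(onz('top',(469.3,280.4),.038), onz('wrist',(443,375),.038))"
```

```text
[ 0.5659 -0.3837  0.038 ] [ 0.5644 -0.3741  0.038 ]
```

>>> {"fn": "send_rows", "kwargs": {
  "series": [
    {"tx": -0.2, "ty": -0.1, "tz": 4, "wx": 0, "wy": 0, "wz": 0, "jaw": 0},
    {"tx": 0, "ty": 0, "tz": 3, "wx": 0, "wy": 0, "wz": 0, "jaw": 0},
    {"tx": 0, "ty": 0, "tz": 1.8, "wx": 0, "wy": 0, "wz": 0, "jaw": 0},
    {"tx": 0, "ty": 0, "tz": 0, "wx": 0, "wy": 0, "wz": 0, "jaw": 0}
  ]
}}

```text
t: 3.75
tool_pos: [0.4958, -0.3117, 0.0341]
tool_rot: [2.145, 2.258, 0.006]
contact_force: [0.1, -0.7, -0.0]
opening: 0.0857
```

```bash
python3 -c "
from h import *
full([.4867,-.3055,.017],1.618)"
```

```text
p [ 0.4958 -0.3117  0.0341] F [ 0.0775 -0.657  -0.0452] op 0.0857 t 3.75 | shift [ 0.7  -0.91  1.68] turn [0.021 0.017 0.004]
```

>>> {"fn": "send_rows", "kwargs": {
  "series": [
    {"tx": 0.7, "ty": -0.9, "tz": 0, "wx": 0.021, "wy": 0.017, "wz": 0.004, "jaw": 0},
    {"tx": 0, "ty": 0, "tz": 0, "wx": 0, "wy": 0, "wz": 0, "jaw": 0}
  ]
}}

```text
t: 4.0
tool_pos: [0.4877, -0.3061, 0.0373]
tool_rot: [2.166, 2.271, 0.0]
contact_force: [-0.3, -0.0, -0.2]
opening: 0.0852
```

```bash
python3 -c "
from h import *
full([.4867,-.3055,.017],1.618)"
```

```text
p [ 0.4877 -0.3061  0.0373] F [-0.26   -0.0133 -0.1692] op 0.0852 t 4.0 | shift [ 0.07 -0.1   2.03] turn [0.003 0.003 0.   ]
```

Descend in smaller steps.

>>> {"fn": "send_rows", "kwargs": {
  "series": [
    {"tx": 0.1, "ty": -0.1, "tz": 0.9, "wx": 0, "wy": 0, "wz": 0, "jaw": 0},
    {"tx": 0, "ty": -0.1, "tz": 0.9, "wx": 0, "wy": 0, "wz": 0, "jaw": 0},
    {"tx": 0, "ty": 0, "tz": 0, "wx": 0, "wy": 0, "wz": 0, "jaw": 0}
  ]
}}

```text
t: 4.38
tool_pos: [0.4861, -0.3056, 0.0193]
tool_rot: [2.164, 2.269, 0.001]
contact_force: [-0.4, 0.2, -1.1]
opening: 0.0852
```

```bash
python3 -c "
from h import *
full([.4867,-.3055,.017],1.618)"
```

```text
p [ 0.4861 -0.3056  0.0193] F [-0.4279  0.2115 -1.1023] op 0.0852 t 4.375 | shift [0.01 0.06 0.23] turn [0.004 0.004 0.   ]
```

>>> {"fn": "send_rows", "kwargs": {
  "series": [
    {"tx": 0, "ty": 0.1, "tz": 0.6, "wx": 0.004, "wy": 0.004, "wz": 0, "jaw": 0},
    {"tx": 0, "ty": 0, "tz": 0, "wx": 0, "wy": 0, "wz": 0, "jaw": 0.6},
    {"tx": 0, "ty": 0, "tz": 0, "wx": 0, "wy": 0, "wz": 0, "jaw": 1},
    {"tx": 0, "ty": 0, "tz": 0, "wx": 0, "wy": 0, "wz": 0, "jaw": 1},
    {"tx": 0, "ty": 0, "tz": 0, "wx": 0, "wy": 0, "wz": 0, "jaw": 1}
  ],
  "squeeze": 25
}}

```text
t: 5.0
tool_pos: [0.4874, -0.3058, 0.013]
tool_rot: [-2.168, -2.273, -0.0]
contact_force: [-0.3, 0.6, -0.3]
opening: 0.0573
```

```bash
python3 -c "
from h import *
full([.4867,-.3055,.33],1.618)"
```

```text
p [ 0.4874 -0.3058  0.013 ] F [-0.2538  0.6046 -0.2956] op 0.0573 t 5.0 | shift [  0.04  -0.06 -31.7 ] turn [ 0. -0.  0.]
```

>>> {"fn": "send_rows", "kwargs": {
  "series": [
    {"tx": 0, "ty": 0, "tz": -2, "wx": 0, "wy": 0, "wz": 0, "jaw": 1},
    {"tx": 0, "ty": 0, "tz": -3, "wx": 0, "wy": 0, "wz": 0, "jaw": 1},
    {"tx": 0, "ty": 0, "tz": -5, "wx": 0, "wy": 0, "wz": 0, "jaw": 1},
    {"tx": 0, "ty": 0, "tz": -5, "wx": 0, "wy": 0, "wz": 0, "jaw": 1},
    {"tx": 0, "ty": 0, "tz": 0, "wx": 0, "wy": 0, "wz": 0, "jaw": 1}
  ]
}}

```text
t: 5.62
tool_pos: [0.4873, -0.3057, 0.172]
tool_rot: [2.167, 2.272, 0.001]
contact_force: [0.1, -0.2, -0.4]
opening: 0.0574
```

```bash
python3 -c "
from h import *
full([.4867,-.3055,.33],1.618)
im=ctrl.get_image('wrist'); cv2.imwrite('pics/w3.png',im[:,:,::-1])"
```

```text
p [ 0.4873 -0.3057  0.172 ] F [ 0.0516 -0.2396 -0.4423] op 0.0574 t 5.625 | shift [  0.    -0.03 -15.8 ] turn [0.002 0.001 0.   ]
```

View pics/w3.png

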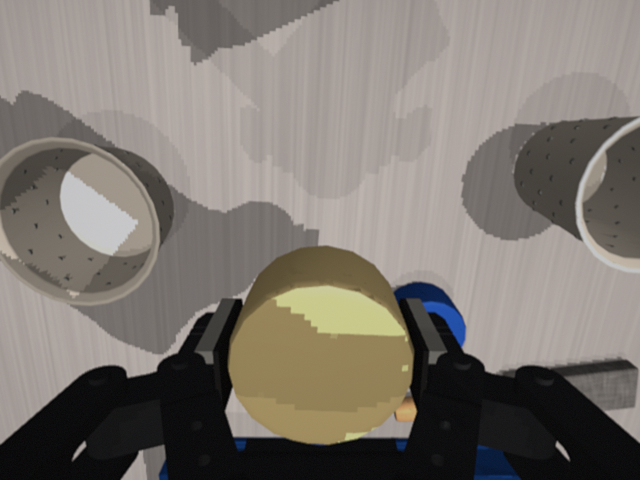

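The cheese is held square, its centre at about (322,365), still upright.

>>> {"fn": "send_rows", "kwargs": {
  "series": [
    {"tx": 0, "ty": 0, "tz": -5, "wx": 0, "wy": 0, "wz": 0, "jaw": 1},
    {"tx": 0, "ty": 0, "tz": -5, "wx": 0, "wy": 0, "wz": 0, "jaw": 1},
    {"tx": 0, "ty": 0, "tz": -5, "wx": 0, "wy": 0, "wz": 0, "jaw": 1},
    {"tx": 3.5, "ty": 1.5, "tz": -1, "wx": 0, "wy": 0, "wz": 0, "jaw": 1},
    {"tx": 3.5, "ty": 2, "tz": 0, "wx": 0, "wy": 0, "wz": 0, "jaw": 1}
  ]
}}

```text
t: 6.3
tool_pos: [0.5147, -0.2314, 0.3257]
tool_rot: [-2.161, -2.254, 0.002]
contact_force: [0.2, -1.1, -2.6]
opening: 0.0577
```

```bash
python3 -c "
from h import *
plan([.672,-.03,.34],1.618,step=.04)"
```

```text
p [ 0.5147 -0.2314  0.3257] yaw 1.6129 tilt [ 0.0131 -0.0139] F [ 0.1766 -1.0893 -2.5566] op 0.0577 t 6.3 d [0.1573 0.2014 0.0143] n 7
2.78 2.37 -0.2 -0.001
2.78 2.37 -0.2 -0.001
2.78 2.37 -0.2 -0.001
2.77 2.37 -0.2 -0.001
2.77 2.38 -0.2 -0.001
2.77 2.38 -0.2 -0.001
2.77 2.38 -0.2 -0.001
```

>>> {"fn": "send_rows", "kwargs": {
  "series": [
    {"tx": 2.8, "ty": 2.4, "tz": -0.4, "wx": 0, "wy": 0, "wz": 0, "jaw": 1},
    {"tx": 2.8, "ty": 2.4, "tz": -0.4, "wx": 0, "wy": 0, "wz": 0, "jaw": 1},
    {"tx": 2.8, "ty": 2.4, "tz": -0.2, "wx": 0, "wy": 0, "wz": 0, "jaw": 1},
    {"tx": 2.8, "ty": 2.4, "tz": -0.2, "wx": 0, "wy": 0, "wz": 0, "jaw": 1},
    {"tx": 2.8, "ty": 2.4, "tz": -0.2, "wx": 0, "wy": 0, "wz": 0, "jaw": 1}
  ]
}}

```text
t: 6.92
tool_pos: [0.6284, -0.0801, 0.3308]
tool_rot: [-2.152, -2.243, 0.011]
contact_force: [0.2, -0.9, -2.3]
opening: 0.0571
```

```bash
python3 -c "
from h import *
full([.672,-.03,.34],1.618)"
```

```text
p [ 0.6284 -0.0801  0.3308] F [ 0.1515 -0.8512 -2.3268] op 0.0571 t 6.925 | shift [ 4.84  4.54 -0.95] turn [-0.028 -0.019 -0.005]
```

>>> {"fn": "send_rows", "kwargs": {
  "series": [
    {"tx": 2.4, "ty": 2.3, "tz": -0.5, "wx": -0.014, "wy": -0.01, "wz": 0, "jaw": 1},
    {"tx": 2.4, "ty": 2.2, "tz": -0.5, "wx": -0.014, "wy": -0.01, "wz": -0.005, "jaw": 1},
    {"tx": 0, "ty": 0, "tz": 0, "wx": 0, "wy": 0, "wz": 0, "jaw": 1}
  ]
}}

```text
t: 7.3
tool_pos: [0.6716, -0.0261, 0.3335]
tool_rot: [-2.159, -2.271, 0.011]
contact_force: [0.0, -0.8, -1.5]
opening: 0.0575
```

```bash
python3 -c "
from h import *
full([.672,-.03,.34],1.618)
c=ctrl.camera_info('wrist')
im=ctrl.get_image('wrist'); cv2.imwrite('pics/w4.png',im[:,:,::-1])
import pickle; pickle.dump(c,open('c4.pkl','wb'))"
```

```text
p [ 0.6716 -0.0261  0.3335] F [ 0.0323 -0.7636 -1.5392] op 0.0575 t 7.3 | shift [-0.39  0.02 -0.65] turn [-0.011 -0.001  0.003]
```

View pics/w4.png

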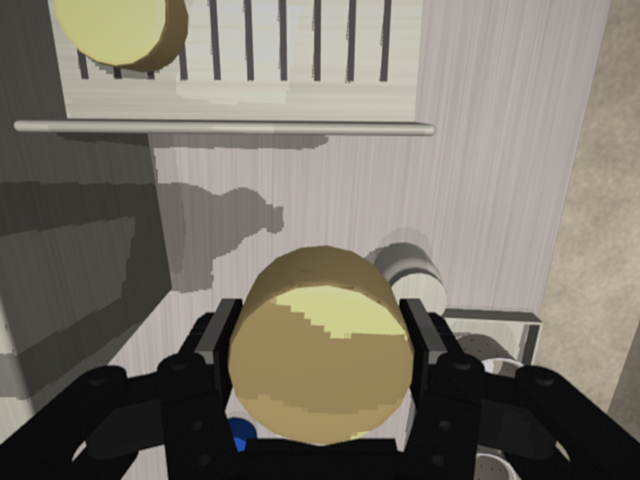

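```bash
python3 -c "
from h import *
import pickle; c=pickle.load(open('c4.pkl','rb'))
for p in [(14,130),(435,134),(14,122),(435,125)]: print(onz('wrist',p,.245,c))
print('first approx',onz('wrist',(110,15),.238,c), proj('wrist',[.562,.0895,.238],c))"
```

```text
[0.509  0.0304 0.245 ]
[0.7267 0.0395 0.245 ]
[0.5097 0.0345 0.245 ]
[0.7261 0.0439 0.245 ]
first approx [0.5611 0.0879 0.238 ] [111.5867  11.5246]
```

>>> {"fn": "send_rows", "kwargs": {
  "series": [
    {"tx": 3.3, "ty": 0, "tz": -0.3, "wx": -0.006, "wy": 0, "wz": 0, "jaw": 1},
    {"tx": 3.3, "ty": 0, "tz": 0, "wx": -0.005, "wy": 0, "wz": 0, "jaw": 1},
    {"tx": 3.3, "ty": 0, "tz": 0, "wx": 0, "wy": 0, "wz": 0, "jaw": 1},
    {"tx": 3.3, "ty": 0, "tz": 0, "wx": 0, "wy": 0, "wz": 0, "jaw": 1},
    {"tx": 0, "ty": 0, "tz": 0, "wx": 0, "wy": 0, "wz": 0, "jaw": 1}
  ]
}}

```text
t: 7.98
tool_pos: [0.6607, 0.1019, 0.3293]
tool_rot: [-2.17, -2.26, 0.016]
contact_force: [0.7, -1.5, -2.1]
opening: 0.0572
```

```bash
python3 -c "
from h import *
full([.672,.109,.23],1.615)
for n in ['top','scene']:
  im=ctrl.get_image(n); cv2.imwrite(f'pics/{n}1.png',im[:,:,::-1])"
```

```text
p [0.6607 0.1019 0.3293] F [ 0.6974 -1.5066 -2.0745] op 0.0572 t 7.975 | shift [0.67 1.3  9.91] turn [-0.014  0.001 -0.003]
```

View pics/scene1.png

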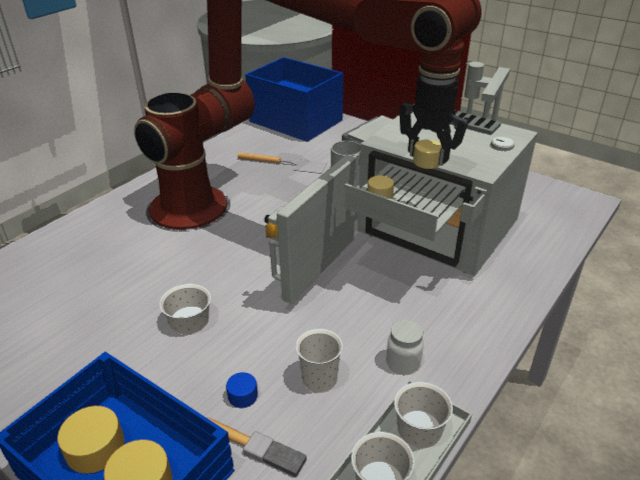

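The view shows the cheese over the free half of the shelf at about (427,152), and the first cheese at (381,186). I correct the offset, then lower in small steps.

>>> {"fn": "send_rows", "kwargs": {
  "series": [
    {"tx": 0.7, "ty": 1.3, "tz": 1, "wx": -0.014, "wy": 0, "wz": -0.003, "jaw": 1},
    {"tx": 0, "ty": 0, "tz": 2, "wx": 0, "wy": 0, "wz": 0, "jaw": 1},
    {"tx": 0, "ty": 0, "tz": 2, "wx": 0, "wy": 0, "wz": 0, "jaw": 1},
    {"tx": 0, "ty": 0, "tz": 1, "wx": 0, "wy": 0, "wz": 0, "jaw": 1},
    {"tx": 0, "ty": 0, "tz": 0, "wx": 0, "wy": 0, "wz": 0, "jaw": 1}
  ]
}}

```text
t: 8.7
tool_pos: [0.6736, 0.1042, 0.2614]
tool_rot: [-2.179, -2.262, 0.007]
contact_force: [-0.4, -0.4, -1.0]
opening: 0.0571
```

```bash
python3 -c "
from h import *
full([.672,.109,.215],1.615)"
```

```text
p [0.6736 0.1042 0.2614] F [-0.3885 -0.4491 -0.9815] op 0.0571 t 8.7 | shift [ 0.5  -0.13  4.64] turn [-0.004  0.002 -0.007]
```

>>> {"fn": "send_rows", "kwargs": {
  "series": [
    {"tx": 0.5, "ty": -0.1, "tz": 1, "wx": -0.004, "wy": 0, "wz": -0.007, "jaw": 1},
    {"tx": 0.1, "ty": 0, "tz": 1, "wx": 0, "wy": 0, "wz": 0, "jaw": 1},
    {"tx": 0, "ty": 0, "tz": 1, "wx": 0, "wy": 0, "wz": 0, "jaw": 1},
    {"tx": 0, "ty": 0, "tz": 0.7, "wx": 0, "wy": 0, "wz": 0, "jaw": 1},
    {"tx": 0, "ty": 0, "tz": 0, "wx": 0, "wy": 0, "wz": 0, "jaw": 1}
  ]
}}

```text
t: 9.32
tool_pos: [0.6728, 0.1108, 0.2233]
tool_rot: [2.168, 2.269, 0.001]
contact_force: [-0.2, -0.4, -1.8]
opening: 0.0573
```

```bash
python3 -c "
from h import *
full([.672,.109,.213],1.615)"
```

```text
p [0.6728 0.1108 0.2233] F [-0.1876 -0.3989 -1.8271] op 0.0573 t 9.325 | shift [-0.17 -0.09  1.03] turn [0.003 0.002 0.001]
```

>>> {"fn": "send_rows", "kwargs": {
  "series": [
    {"tx": 0, "ty": 0, "tz": 0.4, "wx": 0.003, "wy": 0.002, "wz": 0, "jaw": 1},
    {"tx": 0, "ty": 0, "tz": 0.3, "wx": 0, "wy": 0, "wz": 0, "jaw": 1},
    {"tx": 0, "ty": 0, "tz": 0.1, "wx": 0, "wy": 0, "wz": 0, "jaw": 1},
    {"tx": 0, "ty": 0, "tz": 0, "wx": 0, "wy": 0, "wz": 0, "jaw": 1}
  ]
}}

```text
t: 9.82
tool_pos: [0.6734, 0.1106, 0.2158]
tool_rot: [2.17, 2.27, 0.001]
contact_force: [-0.2, -0.1, -1.6]
opening: 0.057
```

```bash
python3 -c "
from h import *
full([.672,.109,.213],1.615)"
```

```text
p [0.6734 0.1106 0.2158] F [-0.2215 -0.132  -1.6384] op 0.057 t 9.825 | shift [-0.16 -0.15  0.28] turn [0.001 0.    0.001]
```

>>> {"fn": "send_rows", "kwargs": {
  "series": [
    {"tx": 0, "ty": 0, "tz": 0.1, "wx": 0, "wy": 0, "wz": 0, "jaw": 1},
    {"tx": 0, "ty": 0, "tz": 0.1, "wx": 0, "wy": 0, "wz": 0, "jaw": 1},
    {"tx": 0, "ty": 0, "tz": 0, "wx": 0, "wy": 0, "wz": 0, "jaw": 1}
  ]
}}

```text
t: 10.2
tool_pos: [0.6735, 0.1106, 0.2141]
tool_rot: [2.17, 2.27, 0.002]
contact_force: [-0.3, 0.3, -1.3]
opening: 0.0576
```

>>> {"fn": "send_rows", "kwargs": {
  "series": [
    {"tx": 0, "ty": 0, "tz": 0.1, "wx": 0, "wy": 0, "wz": 0, "jaw": 1},
    {"tx": 0, "ty": 0, "tz": 0, "wx": 0, "wy": 0, "wz": 0, "jaw": 1}
  ]
}}

```text
t: 10.45
tool_pos: [0.6736, 0.1107, 0.2132]
tool_rot: [2.17, 2.27, 0.002]
contact_force: [0.3, -0.7, -1.6]
opening: 0.0577
```

>>> {"fn": "send_rows", "kwargs": {
  "series": [
    {"tx": 0, "ty": 0, "tz": 0.1, "wx": 0, "wy": 0, "wz": 0, "jaw": 1},
    {"tx": 0, "ty": 0, "tz": 0, "wx": 0, "wy": 0, "wz": 0, "jaw": 0.28},
    {"tx": 0, "ty": 0, "tz": 0, "wx": 0, "wy": 0, "wz": 0, "jaw": 0.22},
    {"tx": 0, "ty": 0, "tz": 0, "wx": 0, "wy": 0, "wz": 0, "jaw": 0.12},
    {"tx": 0, "ty": 0, "tz": 0, "wx": 0, "wy": 0, "wz": 0, "jaw": 0.05}
  ]
}}

```text
t: 11.08
tool_pos: [0.6742, 0.1107, 0.2137]
tool_rot: [2.169, 2.269, 0.005]
contact_force: [0.2, 0.0, 0.1]
opening: 0.0811
```

```bash
python3 -c "
from h import *
full([.672,.109,.213],1.615)
im=ctrl.get_image('wrist'); cv2.imwrite('pics/w5.png',im[:,:,::-1])"
```

```text
p [0.6742 0.1107 0.2137] F [0.2037 0.0425 0.1111] op 0.0811 t 11.075 | shift [-0.16 -0.23  0.07] turn [0.004 0.    0.001]
```

View pics/w5.png

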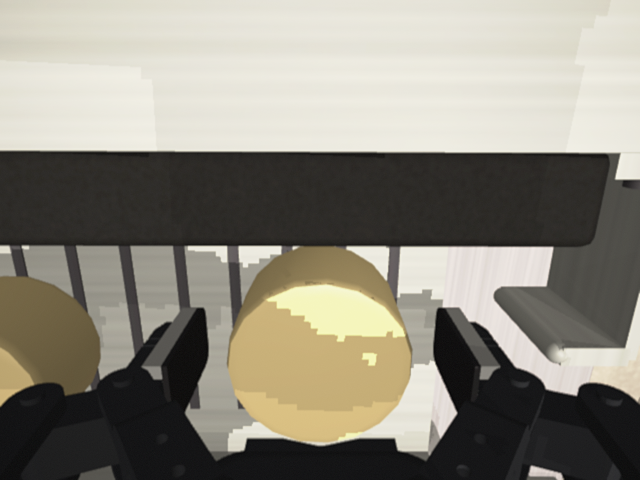

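The cheese stands upright at (320,365) with both pads clear. I lift straight up.

>>> {"fn": "send_rows", "kwargs": {
  "series": [
    {"tx": 0, "ty": 0, "tz": -1, "wx": 0, "wy": 0, "wz": 0, "jaw": 0},
    {"tx": 0, "ty": 0, "tz": -3, "wx": 0, "wy": 0, "wz": 0, "jaw": 0},
    {"tx": 0, "ty": 0, "tz": -4, "wx": 0, "wy": 0, "wz": 0, "jaw": 0},
    {"tx": 0, "ty": 0, "tz": -3, "wx": 0, "wy": 0, "wz": 0, "jaw": 0},
    {"tx": 0, "ty": 0, "tz": 0, "wx": 0, "wy": 0, "wz": 0, "jaw": 0}
  ]
}}

```text
t: 11.75
tool_pos: [0.6737, 0.1107, 0.3291]
tool_rot: [2.168, 2.268, 0.006]
contact_force: [-0.5, -0.1, 0.5]
opening: 0.0853
```

```bash
python3 -c "
from h import *
plan([.618,-.015,.31],1.615,step=.04)
im=ctrl.get_image('scene'); cv2.imwrite('pics/s2.png',cv2.resize(im[90:310,250:550,::-1],None,fx=2.6,fy=2.6))"
```

```text
p [0.6737 0.1107 0.3291] yaw 1.6158 tilt [-0.0001  0.0055] F [-0.4998 -0.1372  0.4832] op 0.0853 t 11.75 d [-0.0557 -0.1257 -0.0191] n 4
-3.08 -1.53 0.48 0.0
-3.08 -1.53 0.48 0.0
-3.08 -1.53 0.48 0.0
-3.08 -1.53 0.48 0.0
```

View pics/s2.png

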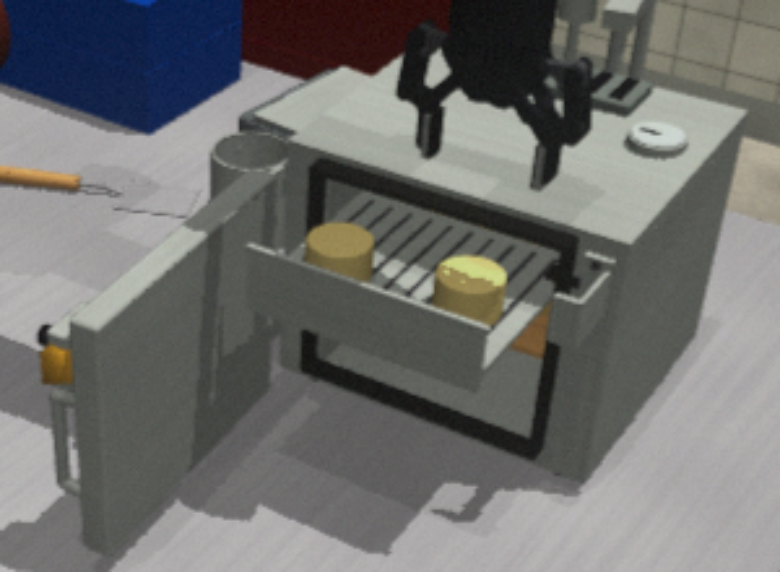

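Both cheeses stand upright, placed at crop (470,285) and first at (340,250). Next is the shelf push with the jaws shut.

>>> {"fn": "send_rows", "kwargs": {
  "series": [
    {"tx": -3.1, "ty": -1.5, "tz": 0, "wx": 0, "wy": 0, "wz": 0, "jaw": 0.5},
    {"tx": -3.1, "ty": -1.5, "tz": 0, "wx": 0, "wy": 0, "wz": 0, "jaw": 1},
    {"tx": -3.1, "ty": -1.5, "tz": 0, "wx": 0, "wy": 0, "wz": 0, "jaw": 1},
    {"tx": -3.4, "ty": -1.2, "tz": 0, "wx": 0, "wy": 0, "wz": 0, "jaw": 1},
    {"tx": 0, "ty": 0, "tz": 0, "wx": 0, "wy": 0, "wz": 0, "jaw": 1}
  ]
}}

```text
t: 12.42
tool_pos: [0.6171, -0.0215, 0.3147]
tool_rot: [-2.161, -2.265, 0.014]
contact_force: [-0.3, -0.0, -0.3]
opening: -0.0
```

```bash
python3 -c "
from h import *
full([.618,-.015,.235],1.615)"
```

```text
p [ 0.6171 -0.0215  0.3147] F [-0.3482 -0.0419 -0.3299] op -0.0 t 12.425 | shift [0.63 0.24 7.97] turn [-0.014 -0.002  0.002]
```

>>> {"fn": "send_rows", "kwargs": {
  "series": [
    {"tx": 0.3, "ty": 0.2, "tz": 2.5, "wx": -0.014, "wy": 0, "wz": 0, "jaw": 1},
    {"tx": 0, "ty": 0, "tz": 2.5, "wx": 0, "wy": 0, "wz": 0, "jaw": 1},
    {"tx": 0, "ty": 0, "tz": 2, "wx": 0, "wy": 0, "wz": 0, "jaw": 1},
    {"tx": 0, "ty": 0, "tz": 0.8, "wx": 0, "wy": 0, "wz": 0, "jaw": 1},
    {"tx": 0, "ty": 0, "tz": 0, "wx": 0, "wy": 0, "wz": 0, "jaw": 1}
  ]
}}

```text
t: 13.05
tool_pos: [0.617, -0.0155, 0.2285]
tool_rot: [-2.162, -2.268, 0.002]
contact_force: [-0.1, -0.9, 0.0]
opening: -0.0
```

```bash
python3 -c "
from h import *
full([.617,.01,.235],1.615)
im=ctrl.get_image('wrist'); cv2.imwrite('pics/w6.png',im[:,:,::-1])"
```

```text
p [ 0.617  -0.0155  0.2285] F [-0.127  -0.8629  0.026 ] op -0.0 t 13.05 | shift [ 2.55  0.11 -0.64] turn [-0.006 -0.005  0.004]
```

View pics/w6.png

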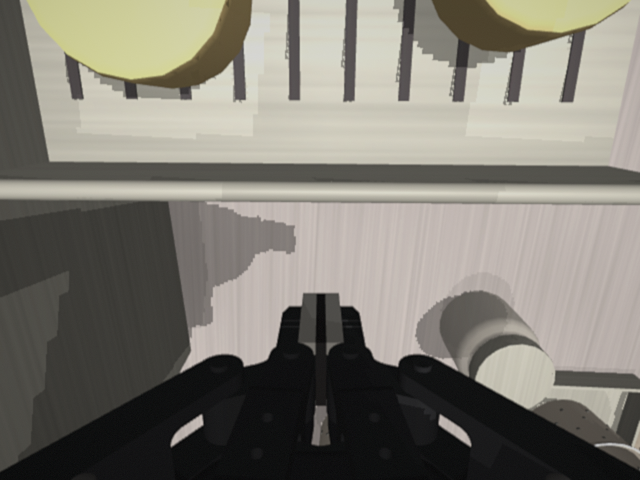

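>>> {"fn": "send_rows", "kwargs": {
  "series": [
    {"tx": 1.0, "ty": 0.1, "tz": -0.4, "wx": -0.006, "wy": -0.005, "wz": 0.004, "jaw": 1},
    {"tx": 1.0, "ty": 0, "tz": 0, "wx": 0, "wy": 0, "wz": 0, "jaw": 1},
    {"tx": 0.8, "ty": 0, "tz": 0, "wx": 0, "wy": 0, "wz": 0, "jaw": 1},
    {"tx": 0.8, "ty": 0, "tz": 0, "wx": 0, "wy": 0, "wz": 0, "jaw": 1},
    {"tx": 0.8, "ty": 0, "tz": 0, "wx": 0, "wy": 0, "wz": 0, "jaw": 1}
  ]
}}

```text
t: 13.72
tool_pos: [0.618, 0.0309, 0.2372]
tool_rot: [2.168, 2.265, 0.006]
contact_force: [0.2, -3.6, -0.6]
opening: 0.0002
```

```bash
python3 -c "
from h import *
full([.611,.16,.235],1.615)"
```

```text
p [0.618  0.0309 0.2372] F [ 0.1866 -3.5595 -0.6486] op 0.0002 t 13.725 | shift [12.93 -0.14  0.19] turn [ 0.007  0.002 -0.001]
```

>>> {"fn": "send_rows", "kwargs": {
  "series": [
    {"tx": 1.0, "ty": -0.1, "tz": 0.2, "wx": 0.007, "wy": 0, "wz": 0, "jaw": 1},
    {"tx": 1.2, "ty": 0, "tz": 0, "wx": 0, "wy": 0, "wz": 0, "jaw": 1},
    {"tx": 1.2, "ty": 0, "tz": 0, "wx": 0, "wy": 0, "wz": 0, "jaw": 1},
    {"tx": 1.2, "ty": 0, "tz": 0, "wx": 0, "wy": 0, "wz": 0, "jaw": 1},
    {"tx": 1.2, "ty": 0, "tz": 0, "wx": 0, "wy": 0, "wz": 0, "jaw": 1}
  ]
}}

```text
t: 14.35
tool_pos: [0.6148, 0.0918, 0.2356]
tool_rot: [2.171, 2.266, -0.003]
contact_force: [0.1, -2.6, 1.0]
opening: 0.0001
```

```bash
python3 -c "
from h import *
full([.611,.16,.235],1.615)"
```

```text
p [0.6148 0.0918 0.2356] F [ 0.114  -2.6229  0.9691] op 0.0001 t 14.35 | shift [ 6.83 -0.09  0.03] turn [ 0.001  0.004 -0.002]
```

>>> {"fn": "send_rows", "kwargs": {
  "series": [
    {"tx": 1.2, "ty": 0, "tz": 0, "wx": 0, "wy": 0, "wz": 0, "jaw": 1},
    {"tx": 1.2, "ty": 0, "tz": 0, "wx": 0, "wy": 0, "wz": 0, "jaw": 1},
    {"tx": 1.0, "ty": 0, "tz": 0, "wx": 0, "wy": 0, "wz": 0, "jaw": 1},
    {"tx": 0.8, "ty": 0, "tz": 0, "wx": 0, "wy": 0, "wz": 0, "jaw": 1},
    {"tx": 0.5, "ty": 0, "tz": 0, "wx": 0, "wy": 0, "wz": 0, "jaw": 1}
  ]
}}

```text
t: 14.98
tool_pos: [0.6126, 0.1429, 0.2356]
tool_rot: [2.17, 2.266, -0.002]
contact_force: [0.4, -2.5, 1.6]
opening: -0.0003
```

```bash
python3 -c "
from h import *
full([.611,.16,.235],1.615)"
```

```text
p [0.6126 0.1429 0.2356] F [ 0.3936 -2.4652  1.5743] op -0.0003 t 14.975 | shift [ 1.72 -0.09  0.05] turn [ 0.002  0.004 -0.001]
```

>>> {"fn": "send_rows", "kwargs": {
  "series": [
    {"tx": 0.4, "ty": 0, "tz": 0, "wx": 0, "wy": 0, "wz": 0, "jaw": 1},
    {"tx": 0.3, "ty": 0, "tz": 0, "wx": 0, "wy": 0, "wz": 0, "jaw": 1},
    {"tx": 0.3, "ty": 0, "tz": 0, "wx": 0, "wy": 0, "wz": 0, "jaw": 1}
  ]
}}

```text
t: 15.35
tool_pos: [0.6122, 0.1533, 0.2356]
tool_rot: [2.17, 2.266, -0.003]
contact_force: [1.1, -3.1, 0.9]
opening: -0.0003
```

>>> {"fn": "send_rows", "kwargs": {
  "series": [
    {"tx": 0.2, "ty": 0, "tz": 0, "wx": 0, "wy": 0, "wz": 0, "jaw": 1},
    {"tx": 0.2, "ty": 0, "tz": 0, "wx": 0, "wy": 0, "wz": 0, "jaw": 1}
  ]
}}

```text
t: 15.6
tool_pos: [0.6121, 0.1574, 0.2356]
tool_rot: [2.171, 2.266, -0.003]
contact_force: [1.1, -2.3, 0.7]
opening: 0.0001
```

>>> {"fn": "send_rows", "kwargs": {
  "series": [
    {"tx": 0.2, "ty": 0, "tz": 0, "wx": 0, "wy": 0, "wz": 0, "jaw": 1},
    {"tx": 0.15, "ty": 0, "tz": 0, "wx": 0, "wy": 0, "wz": 0, "jaw": 1}
  ]
}}

```text
t: 15.85
tool_pos: [0.6119, 0.161, 0.2356]
tool_rot: [2.171, 2.265, -0.003]
contact_force: [0.9, -2.2, 0.8]
opening: -0.0001
```

>>> {"fn": "send_rows", "kwargs": {
  "series": [
    {"tx": 0.15, "ty": 0, "tz": 0, "wx": 0, "wy": 0, "wz": 0, "jaw": 1},
    {"tx": 0.15, "ty": 0, "tz": 0, "wx": 0, "wy": 0, "wz": 0, "jaw": 1}
  ]
}}

```text
t: 16.1
tool_pos: [0.6118, 0.1639, 0.2356]
tool_rot: [2.171, 2.265, -0.004]
contact_force: [0.1, -6.3, 1.8]
opening: 0.0001
```

>>> {"fn": "send_rows", "kwargs": {
  "series": [
    {"tx": 0.15, "ty": 0, "tz": 0, "wx": 0, "wy": 0, "wz": 0, "jaw": 1}
  ]
}}

```text
t: 16.23
tool_pos: [0.6118, 0.1639, 0.2356]
tool_rot: [2.17, 2.262, -0.008]
contact_force: [-0.7, -8.8, 2.1]
opening: -0.0001
```

Hard stop reached: no further travel while the force rises. I back off and look.

>>> {"fn": "send_rows", "kwargs": {
  "series": [
    {"tx": 0.1, "ty": 0, "tz": 0, "wx": 0, "wy": 0, "wz": 0, "jaw": 1},
    {"tx": -1, "ty": 0, "tz": 0, "wx": 0, "wy": 0, "wz": 0, "jaw": 1},
    {"tx": -3, "ty": 0, "tz": 0, "wx": 0, "wy": 0, "wz": 0, "jaw": 1},
    {"tx": -3, "ty": 0, "tz": 0, "wx": 0, "wy": 0, "wz": 0, "jaw": 1},
    {"tx": -3, "ty": 0, "tz": 0, "wx": 0, "wy": 0, "wz": 0, "jaw": 1}
  ]
}}

```text
t: 16.85
tool_pos: [0.6145, 0.0643, 0.2345]
tool_rot: [2.168, 2.271, -0.009]
contact_force: [1.0, -0.0, 0.4]
opening: 0.0002
```

```bash
python3 -c "
from h import *
full([.611,.04,.235],1.615)
im=ctrl.get_image('wrist'); cv2.imwrite('pics/w7.png',im[:,:,::-1])
im=ctrl.get_image('scene'); cv2.imwrite('pics/s3.png',cv2.resize(im[90:310,250:550,::-1],None,fx=2.6,fy=2.6))"
```

```text
p [0.6145 0.0643 0.2345] F [ 0.9654 -0.001   0.4398] op 0.0002 t 16.85 | shift [-2.41 -0.46 -0.03] turn [-0.003  0.005  0.002]
```

View pics/w7.png

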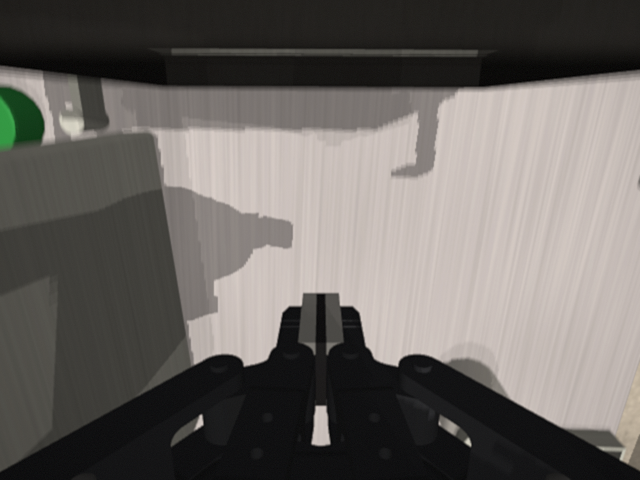

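View pics/s3.png

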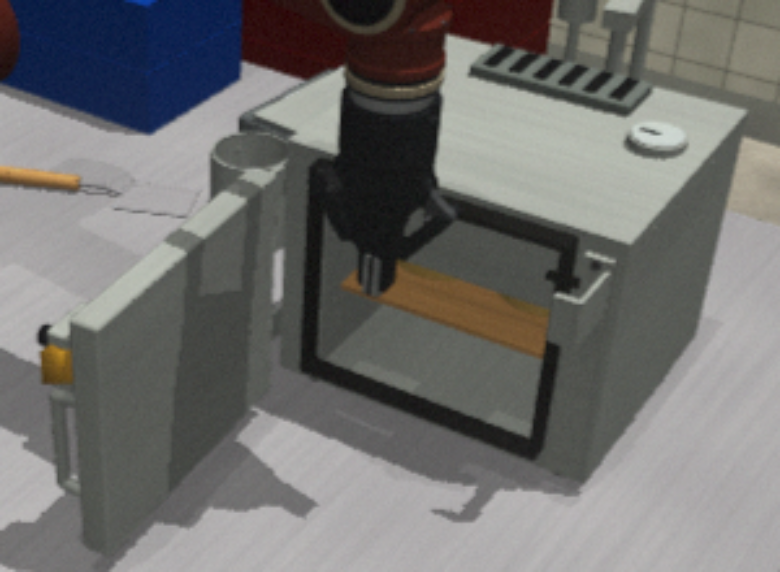

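Shelf plate is inside the opening in both views. I raise and turn toward the door's outer side.

```bash
python3 -c "
from h import *
plan([.42,-.087,.36],0.2,step=.045)
print(ctrl.get_obs()['q'])"
```

```text
p [0.6147 0.0627 0.2345] yaw 1.6133 tilt [-0.0064 -0.0032] F [0.5193 0.4848 0.3803] op 0.0004 t 16.95 d [-0.1947 -0.1497  0.1255] n 9
-1.57 -2.23 -1.39 0.157
-1.9 -1.96 -1.39 0.157
-2.18 -1.64 -1.39 0.157
-2.41 -1.28 -1.39 0.157
-2.58 -0.88 -1.39 0.157
-2.69 -0.47 -1.39 0.157
-2.73 -0.04 -1.39 0.157
-2.7 0.38 -1.39 0.157
-2.61 0.8 -1.39 0.157
[-0.0159  0.043   1.6359 -0.0066  1.4654 -0.0576]
```

>>> {"fn": "send_rows", "kwargs": {
  "series": [
    {"tx": -1.5, "ty": 0, "tz": -3.5, "wx": 0, "wy": 0, "wz": 0, "jaw": 1},
    {"tx": 0, "ty": 0, "tz": -4.5, "wx": 0, "wy": 0, "wz": 0, "jaw": 1},
    {"tx": 0, "ty": 0, "tz": -4.5, "wx": 0, "wy": 0, "wz": 0, "jaw": 1},
    {"tx": 0, "ty": 0, "tz": 0, "wx": 0, "wy": 0, "wz": 0, "jaw": 1}
  ]
}}

```text
t: 17.45
tool_pos: [0.6145, 0.0508, 0.3605]
tool_rot: [-2.168, -2.266, 0.009]
contact_force: [0.6, 0.5, 1.1]
opening: -0.0002
```

```bash
python3 -c "
from h import *
plan([.42,-.087,.36],0.2,n=10)"
```

```text
p [0.6145 0.0508 0.3605] yaw 1.6148 tilt [-0.0002 -0.008 ] F [0.5868 0.4521 1.0835] op -0.0002 t 17.45 d [-0.1945 -0.1378 -0.0005] n 10
-1.29 -2.0 0.01 0.141
-1.56 -1.8 0.01 0.141
-1.8 -1.56 0.01 0.141
-2.0 -1.29 0.01 0.141
-2.16 -1.0 0.01 0.141
-2.28 -0.68 0.01 0.141
-2.36 -0.36 0.01 0.141
-2.38 -0.02 0.01 0.141
-2.36 0.32 0.01 0.141
-2.29 0.65 0.01 0.141
```

>>> {"fn": "send_rows", "kwargs": {
  "series": [
    {"tx": -1.3, "ty": -2.0, "tz": 0, "wx": 0, "wy": 0, "wz": 0.14, "jaw": 1},
    {"tx": -1.6, "ty": -1.8, "tz": 0, "wx": 0, "wy": 0, "wz": 0.14, "jaw": 1},
    {"tx": -1.8, "ty": -1.6, "tz": 0, "wx": 0, "wy": 0, "wz": 0.14, "jaw": 1},
    {"tx": -2.0, "ty": -1.3, "tz": 0, "wx": 0, "wy": 0, "wz": 0.14, "jaw": 1},
    {"tx": -2.2, "ty": -1.0, "tz": 0, "wx": 0, "wy": 0, "wz": 0.14, "jaw": 1}
  ]
}}

```text
t: 18.08
tool_pos: [0.5125, -0.0151, 0.3536]
tool_rot: [-2.818, -1.359, 0.022]
contact_force: [-0.0, -0.6, -0.1]
opening: 0.0001
```

>>> {"fn": "send_rows", "kwargs": {
  "series": [
    {"tx": -2.3, "ty": -0.7, "tz": 0, "wx": 0, "wy": 0, "wz": 0.14, "jaw": 1},
    {"tx": -2.4, "ty": -0.4, "tz": 0, "wx": 0, "wy": 0, "wz": 0.14, "jaw": 1},
    {"tx": -2.4, "ty": 0, "tz": 0, "wx": 0, "wy": 0, "wz": 0.14, "jaw": 1},
    {"tx": -2.4, "ty": 0.3, "tz": 0, "wx": 0, "wy": 0, "wz": 0.14, "jaw": 1},
    {"tx": 0, "ty": 0, "tz": 0, "wx": 0, "wy": 0, "wz": 0, "jaw": 1}
  ]
}}

```text
t: 18.7
tool_pos: [0.4278, -0.0674, 0.3467]
tool_rot: [-3.082, -0.504, 0.04]
contact_force: [-0.2, -0.4, 0.1]
opening: -0.0002
```

```bash
python3 -c "
from h import *
full([.42,-.087,.36],0.1)
c=ctrl.camera_info('wrist'); im=ctrl.get_image('wrist'); cv2.imwrite('pics/w8.png',im[:,:,::-1])
import pickle; pickle.dump(c,open('c8.pkl','wb'))"
```

```text
p [ 0.4278 -0.0674  0.3467] F [-0.2146 -0.3688  0.103 ] op -0.0002 t 18.7 | shift [-1.39  1.58 -1.33] turn [-0.02   0.024  0.224]
```

View pics/w8.png

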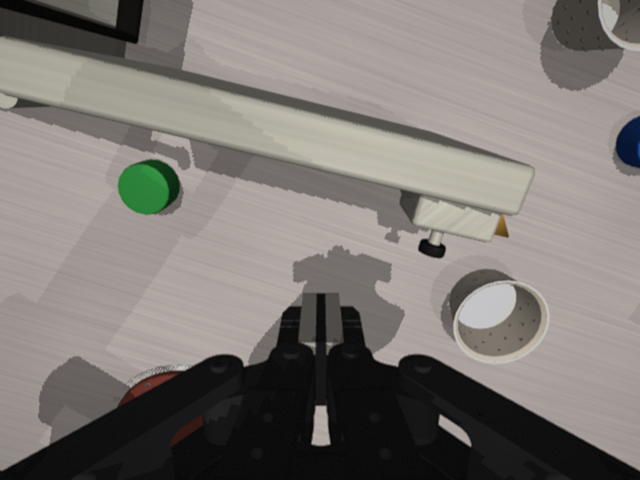

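```bash
python3 -c "
from h import *
import pickle; c=pickle.load(open('c8.pkl','rb'))
for n,p in dict(outfree=(519,214),infree=(532,168),out1=(200,140),out0=(20,96),in0=(10,39)).items(): print(n,onz('wrist',p,.263,c))
print('knob',onz('wrist',(5,101),.262,c))
F=onz('wrist',(519,214),.263,c)[:2];A=onz('wrist',(20,96),.263,c)[:2]
d=(A-F)/np.linalg.norm(A-F);H=F+d*.287+.002*np.array([-d[1],d[0]]);print('dir',d,'hinge',H,'push pt',F+d*.08,'angle dir',np.arctan2(*(-d[::-1])))
"
```

```text
outfree [ 0.4801 -0.1586  0.263 ]
infree [ 0.5041 -0.1536  0.263 ]
out1 [0.4633 0.0108 0.263 ]
out0 [0.4554 0.1007 0.263 ]
in0 [0.4801 0.1077 0.263 ]
knob [0.4504 0.1084 0.262 ]
dir [-0.0948  0.9955] hinge [0.4509 0.1269] push pt [ 0.4725 -0.079 ] angle dir -1.4758587158120544
```

>>> {"fn": "send_rows", "kwargs": {
  "series": [
    {"tx": 0.7, "ty": 0.2, "tz": 0, "wx": -0.02, "wy": 0.024, "wz": 0.11, "jaw": 1},
    {"tx": 0, "ty": 0, "tz": 2, "wx": 0, "wy": 0, "wz": 0.11, "jaw": 1},
    {"tx": 0, "ty": 0, "tz": 2, "wx": 0, "wy": 0, "wz": 0, "jaw": 1},
    {"tx": 0, "ty": 0, "tz": 0, "wx": 0, "wy": 0, "wz": 0, "jaw": 1}
  ]
}}

```text
t: 19.25
tool_pos: [0.4373, -0.0638, 0.3023]
tool_rot: [-3.132, -0.175, 0.002]
contact_force: [0.6, -0.3, 0.4]
opening: 0.0001
```

```bash
cat >> h.py <<'E'
H=np.array([.451,.127])
def dt(th,gap,r=.195):
    """TCP target for door direction angle th (world), finger face gap from door"""
    n=np.array([-np.sin(th),np.cos(th)]); return H+r*np.array([np.cos(th),np.sin(th)])+n*(.002-.011-gap)
def door(th,gap,z=.235,r=.195):
    X=dt(th,gap,r); print('target',X); full([X[0],X[1],z],th+np.pi/2)
E
python3 -c "
from h import *
door(-1.476,.025)"
```

```text
target [ 0.4356 -0.0703]
p [ 0.4373 -0.0638  0.3023] F [ 0.5808 -0.3359  0.3831] op 0.0001 t 19.25 | shift [-0.23  0.66  6.73] turn [-0.005  0.001  0.017]
```

>>> {"fn": "send_rows", "kwargs": {
  "series": [
    {"tx": -0.2, "ty": 0.7, "tz": 1.5, "wx": -0.005, "wy": 0, "wz": 0.017, "jaw": 1},
    {"tx": 0, "ty": 0, "tz": 2, "wx": 0, "wy": 0, "wz": 0, "jaw": 1},
    {"tx": 0, "ty": 0, "tz": 2, "wx": 0, "wy": 0, "wz": 0, "jaw": 1},
    {"tx": 0, "ty": 0, "tz": 1, "wx": 0, "wy": 0, "wz": 0, "jaw": 1},
    {"tx": 0, "ty": 0, "tz": 0, "wx": 0, "wy": 0, "wz": 0, "jaw": 1}
  ]
}}

```text
t: 19.88
tool_pos: [0.436, -0.0714, 0.2328]
tool_rot: [3.138, 0.151, -0.002]
contact_force: [-0.6, -0.1, 0.3]
opening: -0.0
```

```bash
python3 -c "
from h import *
door(-1.476,.0)"
```

```text
target [ 0.4605 -0.068 ]
p [ 0.436  -0.0714  0.2328] F [-0.5605 -0.0838  0.2545] op -0.0 t 19.875 | shift [ 2.47 -0.11 -0.23] turn [-0.     0.001  0.001]
```

>>> {"fn": "send_rows", "kwargs": {
  "series": [
    {"tx": 1.2, "ty": 0, "tz": -0.2, "wx": 0, "wy": 0, "wz": 0, "jaw": 1},
    {"tx": 1.2, "ty": 0, "tz": 0, "wx": 0, "wy": 0, "wz": -0.03, "jaw": 1},
    {"tx": 1.2, "ty": -0.1, "tz": 0, "wx": 0, "wy": 0, "wz": -0.06, "jaw": 1},
    {"tx": 1.5, "ty": -0.1, "tz": 0, "wx": 0, "wy": 0, "wz": -0.077, "jaw": 1},
    {"tx": 1.5, "ty": -0.1, "tz": 0, "wx": 0, "wy": 0, "wz": -0.077, "jaw": 1}
  ]
}}

```text
t: 20.5
tool_pos: [0.5059, -0.0583, 0.238]
tool_rot: [3.09, 0.548, 0.003]
contact_force: [-0.1, -1.2, -0.1]
opening: -0.0004
```

```bash
cat >> h.py <<'E'
def where():
    p,R,o=toolR(); v=p[:2]-H; best=None
    for th in np.linspace(-1.7,.3,4001):
        n=np.array([-np.sin(th),np.cos(th)]); s=n@v
        if best is None or abs(s-(-.009))<best[0]: best=(abs(s+.009),th)
    th=best[1]; print('th',th,'door~',.0445-th,'r',np.array([np.cos(th),np.sin(th)])@v,'tool yaw-90',np.arctan2(R[1,0],R[0,0])-np.pi/2,'p',p,'tilt',R[2,:2],'F',o['contact_force'],'t',o['t'])
E
python3 -c "
from h import *
where()"
```

```text
th -1.2365 door~ 1.281 r 0.1930847008203207 tool yaw-90 -1.2196161678401523 p [ 0.5059 -0.0583  0.238 ] tilt [0.0012 0.0037] F [-0.1243 -1.239  -0.0806] t 20.5
```

>>> {"fn": "send_rows", "kwargs": {
  "series": [
    {"tx": 1.5, "ty": -0.1, "tz": 0.1, "wx": 0, "wy": 0, "wz": -0.077, "jaw": 1},
    {"tx": 1.5, "ty": -0.1, "tz": 0, "wx": 0, "wy": 0, "wz": -0.077, "jaw": 1},
    {"tx": 1.5, "ty": -0.1, "tz": 0, "wx": 0, "wy": 0, "wz": -0.077, "jaw": 1},
    {"tx": 1.5, "ty": -0.1, "tz": 0, "wx": 0, "wy": 0, "wz": -0.077, "jaw": 1},
    {"tx": 1.5, "ty": -0.1, "tz": 0, "wx": 0, "wy": 0, "wz": -0.077, "jaw": 1}
  ]
}}

```text
t: 21.12
tool_pos: [0.5761, -0.0166, 0.2389]
tool_rot: [2.913, 1.156, 0.004]
contact_force: [-1.2, 0.4, -0.9]
opening: 0.0002
```

```bash
python3 -c "
from h import *
where()
im=ctrl.get_image('top'); cv2.imwrite('pics/t9.png',im[:,:,::-1])"
```

```text
th -0.8069999999999999 door~ 0.8514999999999999 r 0.1901967894183103 tool yaw-90 -0.8155243020929516 p [ 0.5761 -0.0166  0.2389] tilt [-0.0002  0.0081] F [-1.1996  0.4385 -0.9313] t 21.125
```

View pics/t9.png

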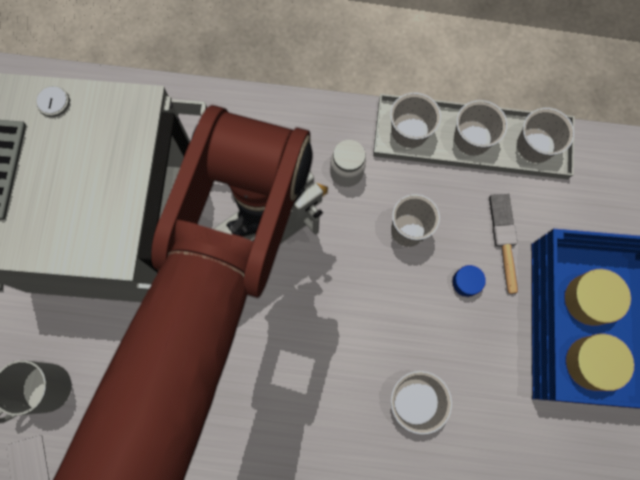

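Door free end at top (315,195), about 0.85 rad open, and it follows the fingers. The moulds are untouched.

>>> {"fn": "send_rows", "kwargs": {
  "series": [
    {"tx": 1.5, "ty": 0, "tz": 0.1, "wx": 0, "wy": 0, "wz": -0.077, "jaw": 1},
    {"tx": 1.5, "ty": 0, "tz": 0.1, "wx": 0, "wy": 0, "wz": -0.077, "jaw": 1},
    {"tx": 1.5, "ty": 0, "tz": 0, "wx": 0, "wy": 0, "wz": -0.077, "jaw": 1},
    {"tx": 1.3, "ty": 0, "tz": 0, "wx": 0, "wy": 0, "wz": -0.07, "jaw": 1},
    {"tx": 1.2, "ty": 0, "tz": 0, "wx": 0, "wy": 0, "wz": -0.06, "jaw": 1}
  ]
}}

```text
t: 21.8
tool_pos: [0.6247, 0.0406, 0.2385]
tool_rot: [2.645, 1.677, 0.005]
contact_force: [-0.6, -0.3, -0.3]
opening: 0.0003
```

```bash
python3 -c "
from h import *
where()"
```

```text
th -0.4155 door~ 0.45999999999999996 r 0.19376611241626965 tool yaw-90 -0.4408455700359155 p [0.6247 0.0406 0.2385] tilt [-0.0027  0.0102] F [-0.5608 -0.308  -0.2537] t 21.8
```

>>> {"fn": "send_rows", "kwargs": {
  "series": [
    {"tx": 1.0, "ty": 0, "tz": 0.1, "wx": 0.01, "wy": 0, "wz": -0.06, "jaw": 1},
    {"tx": 1.0, "ty": 0, "tz": 0.1, "wx": 0, "wy": 0, "wz": -0.05, "jaw": 1},
    {"tx": 0.8, "ty": 0, "tz": 0, "wx": 0, "wy": 0, "wz": -0.05, "jaw": 1},
    {"tx": 0.7, "ty": 0, "tz": 0, "wx": 0, "wy": 0, "wz": -0.04, "jaw": 1},
    {"tx": 0.6, "ty": 0, "tz": 0, "wx": 0, "wy": 0, "wz": -0.04, "jaw": 1}
  ]
}}

```text
t: 22.42
tool_pos: [0.6416, 0.0812, 0.2371]
tool_rot: [2.419, 1.998, -0.002]
contact_force: [0.5, -0.8, -0.1]
opening: -0.0003
```

```bash
python3 -c "
from h import *
where()
im=ctrl.get_image('scene'); cv2.imwrite('pics/s10.png',cv2.resize(im[90:310,250:550,::-1],None,fx=2.6,fy=2.6))"
```

```text
th -0.18999999999999995 door~ 0.23449999999999993 r 0.1957828745693679 tool yaw-90 -0.19001833488908937 p [0.6416 0.0812 0.2371] tilt [-0.0034  0.0017] F [ 0.4768 -0.8021 -0.0548] t 22.425
```

View pics/s10.png

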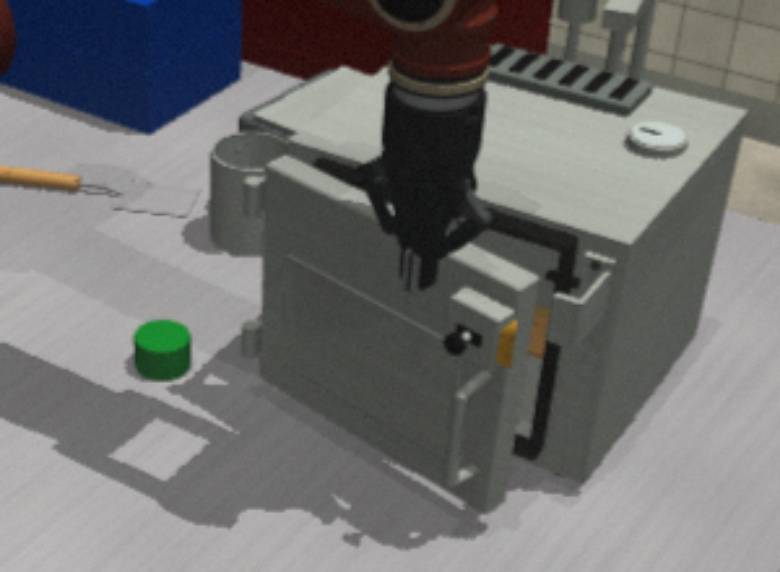

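The fingers are square on the plain part of the door face at crop (415,275), clear of the latch case. Now I go slowly, watching force.

>>> {"fn": "send_rows", "kwargs": {
  "series": [
    {"tx": 0.5, "ty": 0, "tz": 0, "wx": 0, "wy": 0, "wz": -0.03, "jaw": 1},
    {"tx": 0.4, "ty": 0, "tz": 0, "wx": 0, "wy": 0, "wz": -0.03, "jaw": 1},
    {"tx": 0.4, "ty": 0, "tz": 0, "wx": 0, "wy": 0, "wz": -0.03, "jaw": 1},
    {"tx": 0.3, "ty": 0, "tz": 0, "wx": 0, "wy": 0, "wz": -0.02, "jaw": 1},
    {"tx": 0.2, "ty": 0, "tz": 0, "wx": 0, "wy": 0, "wz": -0.02, "jaw": 1}
  ]
}}

```text
t: 23.1
tool_pos: [0.6445, 0.1004, 0.2373]
tool_rot: [2.274, 2.162, -0.001]
contact_force: [-0.4, -0.3, 0.3]
opening: -0.0
```

```bash
python3 -c "
from h import *
where()"
```

```text
th -0.09050000000000002 door~ 0.135 r 0.195071814112613 tool yaw-90 -0.05040538705797948 p [0.6445 0.1004 0.2373] tilt [-0.0035  0.0024] F [-0.4159 -0.2627  0.3136] t 23.1
```

>>> {"fn": "send_rows", "kwargs": {
  "series": [
    {"tx": 0.3, "ty": 0, "tz": 0, "wx": 0, "wy": 0, "wz": -0.02, "jaw": 1},
    {"tx": 0.3, "ty": 0, "tz": 0, "wx": 0, "wy": 0, "wz": -0.02, "jaw": 1},
    {"tx": 0.2, "ty": 0, "tz": 0, "wx": 0, "wy": 0, "wz": -0.02, "jaw": 1},
    {"tx": 0.2, "ty": 0, "tz": 0, "wx": 0, "wy": 0, "wz": -0.02, "jaw": 1}
  ]
}}

```text
t: 23.6
tool_pos: [0.6447, 0.111, 0.2373]
tool_rot: [2.179, 2.257, -0.002]
contact_force: [0.8, -0.1, -0.5]
opening: 0.0003
```

```bash
python3 -c "
from h import *
where()"
```

```text
th -0.03599999999999981 door~ 0.08049999999999981 r 0.1941608214831294 tool yaw-90 0.03510769739994468 p [0.6447 0.111  0.2373] tilt [-0.0038  0.0021] F [ 0.7713 -0.1244 -0.4739] t 23.6
```

>>> {"fn": "send_rows", "kwargs": {
  "series": [
    {"tx": 0.2, "ty": 0, "tz": 0, "wx": 0, "wy": 0, "wz": -0.01, "jaw": 1},
    {"tx": 0.2, "ty": 0, "tz": 0, "wx": 0, "wy": 0, "wz": 0, "jaw": 1}
  ]
}}

```text
t: 23.85
tool_pos: [0.6446, 0.1142, 0.2373]
tool_rot: [2.166, 2.267, -0.004]
contact_force: [0.5, -4.8, 0.9]
opening: 0.0003
```

>>> {"fn": "send_rows", "kwargs": {
  "series": [
    {"tx": 0.2, "ty": 0, "tz": 0, "wx": 0, "wy": 0, "wz": 0, "jaw": 1},
    {"tx": 0.2, "ty": 0, "tz": 0, "wx": 0, "wy": 0, "wz": 0, "jaw": 1}
  ]
}}

```text
t: 24.1
tool_pos: [0.6446, 0.1157, 0.2374]
tool_rot: [2.165, 2.263, -0.011]
contact_force: [-0.5, -6.0, 0.1]
opening: 0.0001
```

```bash
python3 -c "
from h import *
where()"
```

```text
th -0.01200000000000001 door~ 0.05650000000000001 r 0.19372582411857467 tool yaw-90 0.044013336327267005 p [0.6446 0.1157 0.2374] tilt [-0.0117  0.0017] F [-0.501  -5.9759  0.1245] t 24.1
```

>>> {"fn": "send_rows", "kwargs": {
  "series": [
    {"tx": 0.3, "ty": 0, "tz": 0, "wx": 0, "wy": 0, "wz": 0, "jaw": 1},
    {"tx": 0.3, "ty": 0, "tz": 0, "wx": 0, "wy": 0, "wz": 0, "jaw": 1}
  ]
}}

```text
t: 24.35
tool_pos: [0.6445, 0.1181, 0.2375]
tool_rot: [2.165, 2.257, -0.019]
contact_force: [-0.3, -7.5, 0.9]
opening: 0.0003
```

```bash
python3 -c "
from h import *
where()"
```

```text
th 0.000500000000000167 door~ 0.04399999999999983 r 0.1935284071128939 tool yaw-90 0.041546624769207785 p [0.6445 0.1181 0.2375] tilt [-0.0188  0.0011] F [-0.2707 -7.5028  0.9342] t 24.35
```

>>> {"fn": "send_rows", "kwargs": {
  "series": [
    {"tx": 0.3, "ty": 0, "tz": 0, "wx": 0, "wy": 0, "wz": 0, "jaw": 1},
    {"tx": 0.3, "ty": 0, "tz": 0, "wx": 0, "wy": 0, "wz": 0, "jaw": 1}
  ]
}}

```text
t: 24.6
tool_pos: [0.6445, 0.119, 0.2376]
tool_rot: [2.164, 2.248, -0.031]
contact_force: [-0.7, -10.8, 1.1]
opening: -0.0003
```

```bash
python3 -c "
from h import *
where();door(0.04,0)"
```

```text
th 0.00550000000000006 door~ 0.03899999999999994 r 0.1934515835067854 tool yaw-90 0.03833068011874596 p [0.6445 0.119  0.2376] tilt [-0.0292  0.0002] F [ -0.7308 -10.7983   1.085 ] t 24.6
target [0.6462 0.1258]
p [0.6445 0.119  0.2376] F [ -0.7308 -10.7983   1.085 ] op -0.0003 t 24.6 | shift [0.68 0.2  0.24] turn [ 0.     0.029 -0.002]
```

>>> {"fn": "send_rows", "kwargs": {
  "series": [
    {"tx": 0.3, "ty": 0, "tz": 0, "wx": 0, "wy": 0.012, "wz": 0, "jaw": 1}
  ]
}}

```text
t: 24.72
tool_pos: [0.6444, 0.1194, 0.2376]
tool_rot: [2.169, 2.251, -0.025]
contact_force: [-0.2, -9.4, 0.2]
opening: 0.0002
```

>>> {"fn": "send_rows", "kwargs": {
  "series": [
    {"tx": 0.3, "ty": 0, "tz": 0, "wx": 0, "wy": 0.012, "wz": 0, "jaw": 1}
  ]
}}

```text
t: 24.85
tool_pos: [0.6444, 0.1195, 0.2375]
tool_rot: [2.175, 2.252, -0.019]
contact_force: [0.3, -10.1, -0.3]
opening: -0.0002
```

>>> {"fn": "send_rows", "kwargs": {
  "series": [
    {"tx": 0.4, "ty": 0, "tz": 0, "wx": 0, "wy": 0.012, "wz": 0, "jaw": 1}
  ]
}}

```text
t: 24.98
tool_pos: [0.6443, 0.1202, 0.2374]
tool_rot: [2.181, 2.254, -0.013]
contact_force: [-0.0, -12.2, 0.1]
opening: -0.0001
```

>>> {"fn": "send_rows", "kwargs": {
  "series": [
    {"tx": 0.45, "ty": 0, "tz": 0, "wx": 0, "wy": 0.012, "wz": 0, "jaw": 1}
  ]
}}

```text
t: 25.1
tool_pos: [0.6443, 0.1211, 0.2374]
tool_rot: [2.186, 2.254, -0.008]
contact_force: [-0.6, -11.5, 1.0]
opening: -0.0003
```

```bash
python3 -c "
from h import *
where();door(0.04,0)"
```

```text
th 0.016000000000000014 door~ 0.028499999999999984 r 0.1931647666649768 tool yaw-90 0.030684002749114203 p [0.6443 0.1211 0.2374] tilt [-0.0048 -0.0029] F [ -0.5544 -11.5072   1.0162] t 25.1
target [0.6462 0.1258]
p [0.6443 0.1211 0.2374] F [ -0.5544 -11.5072   1.0162] op -0.0003 t 25.1 | shift [0.47 0.21 0.23] turn [-0.003  0.005 -0.009]
```

>>> {"fn": "send_rows", "kwargs": {
  "series": [
    {"tx": 0.45, "ty": 0, "tz": 0, "wx": 0, "wy": 0.005, "wz": -0.005, "jaw": 1}
  ]
}}

```text
t: 25.22
tool_pos: [0.6442, 0.122, 0.2373]
tool_rot: [2.183, 2.257, -0.011]
contact_force: [-0.5, -11.5, 0.5]
opening: 0.0
```

>>> {"fn": "send_rows", "kwargs": {
  "series": [
    {"tx": 0.45, "ty": 0, "tz": 0, "wx": 0, "wy": 0.01, "wz": -0.005, "jaw": 1}
  ]
}}

```text
t: 25.35
tool_pos: [0.6442, 0.1232, 0.2373]
tool_rot: [-2.18, -2.261, 0.008]
contact_force: [-0.4, -10.3, -0.4]
opening: -0.0001
```

>>> {"fn": "send_rows", "kwargs": {
  "series": [
    {"tx": 0.4, "ty": 0, "tz": 0, "wx": 0, "wy": 0.005, "wz": -0.003, "jaw": 1}
  ]
}}

```text
t: 25.48
tool_pos: [0.6442, 0.1239, 0.2373]
tool_rot: [-2.179, -2.262, 0.01]
contact_force: [-0.7, -10.5, 0.8]
opening: -0.0001
```

>>> {"fn": "send_rows", "kwargs": {
  "series": [
    {"tx": 0.4, "ty": 0, "tz": 0, "wx": 0, "wy": 0.005, "wz": -0.003, "jaw": 1}
  ]
}}

```text
t: 25.6
tool_pos: [0.6441, 0.1252, 0.2373]
tool_rot: [-2.177, -2.263, 0.01]
contact_force: [0.2, -11.1, 0.9]
opening: -0.0
```

```bash
python3 -c "
from h import *
where()"
```

```text
th 0.03750000000000009 door~ 0.006999999999999909 r 0.19292685050332142 tool yaw-90 0.03890930820595795 p [0.6441 0.1252 0.2373] tilt [-0.0035 -0.0058] F [  0.1623 -11.1156   0.8669] t 25.6
```

>>> {"fn": "send_rows", "kwargs": {
  "series": [
    {"tx": 0.4, "ty": 0, "tz": 0, "wx": 0, "wy": 0.004, "wz": -0.003, "jaw": 1}
  ]
}}

```text
t: 25.72
tool_pos: [0.6441, 0.1253, 0.2373]
tool_rot: [2.176, 2.265, -0.016]
contact_force: [-1.0, -15.5, 0.8]
opening: 0.0001
```

>>> {"fn": "send_rows", "kwargs": {
  "series": [
    {"tx": 0.4, "ty": 0, "tz": 0, "wx": 0, "wy": 0.004, "wz": -0.003, "jaw": 1}
  ]
}}

```text
t: 25.85
tool_pos: [0.6441, 0.1252, 0.2374]
tool_rot: [2.174, 2.264, -0.021]
contact_force: [-0.7, -13.0, 1.0]
opening: 0.0001
```

```bash
python3 -c "
from h import *
where()"
```

```text
th 0.03750000000000009 door~ 0.006999999999999909 r 0.1929172430064781 tool yaw-90 0.040585308121691366 p [0.6441 0.1252 0.2374] tilt [-0.0116 -0.0075] F [ -0.654  -13.007    1.0139] t 25.85
```

>>> {"fn": "send_rows", "kwargs": {
  "series": [
    {"tx": -0.2, "ty": 0, "tz": 0, "wx": 0, "wy": 0.005, "wz": 0, "jaw": 1}
  ]
}}

```text
t: 25.98
tool_pos: [0.6442, 0.1229, 0.2374]
tool_rot: [-2.176, -2.265, 0.015]
contact_force: [1.1, 0.8, -0.1]
opening: 0.0003
```

>>> {"fn": "send_rows", "kwargs": {
  "series": [
    {"tx": -0.2, "ty": 0, "tz": 0, "wx": 0, "wy": 0, "wz": 0, "jaw": 1}
  ]
}}

```text
t: 26.1
tool_pos: [0.6443, 0.1211, 0.2374]
tool_rot: [-2.176, -2.264, 0.014]
contact_force: [0.1, 0.3, 0.0]
opening: -0.0002
```

>>> {"fn": "send_rows", "kwargs": {
  "series": [
    {"tx": -0.2, "ty": 0, "tz": 0, "wx": 0, "wy": 0, "wz": 0, "jaw": 1}
  ]
}}

```text
t: 26.22
tool_pos: [0.6443, 0.1194, 0.2373]
tool_rot: [-2.175, -2.264, 0.014]
contact_force: [-0.3, 0.1, 0.0]
opening: 0.0004
```

The force dropped to zero within 2 mm and the door did not follow, so it is latched. I withdraw clear and check.

>>> {"fn": "send_rows", "kwargs": {
  "series": [
    {"tx": -2, "ty": 0, "tz": 0, "wx": 0, "wy": 0, "wz": 0, "jaw": 1},
    {"tx": -4, "ty": 0, "tz": 0, "wx": 0, "wy": 0, "wz": 0, "jaw": 1},
    {"tx": -4, "ty": 0, "tz": -2, "wx": 0, "wy": 0, "wz": 0, "jaw": 1},
    {"tx": -4, "ty": 0, "tz": -4, "wx": 0, "wy": 0, "wz": 0, "jaw": 1},
    {"tx": -4, "ty": 0, "tz": -4, "wx": 0, "wy": 0, "wz": 0, "jaw": 1}
  ]
}}

```text
t: 26.85
tool_pos: [0.6503, -0.0654, 0.3347]
tool_rot: [-2.163, -2.264, 0.023]
contact_force: [1.2, 0.5, -0.5]
opening: 0.0004
```

>>> {"fn": "send_rows", "kwargs": {
  "series": [
    {"tx": -4, "ty": -4, "tz": -1, "wx": 0, "wy": 0, "wz": 0, "jaw": 1},
    {"tx": -4, "ty": -4, "tz": 0, "wx": 0, "wy": 0, "wz": 0, "jaw": 1},
    {"tx": -3, "ty": -3, "tz": 0, "wx": 0, "wy": 0, "wz": 0, "jaw": 1},
    {"tx": 0, "ty": 0, "tz": 0, "wx": 0, "wy": 0, "wz": 0, "jaw": 1}
  ]
}}

```text
t: 27.35
tool_pos: [0.5426, -0.1904, 0.3529]
tool_rot: [-2.177, -2.265, 0.019]
contact_force: [0.4, 0.5, -0.6]
opening: 0.0001
```

```bash
python3 -c "
from h import *
where()
im=ctrl.get_image('scene'); cv2.imwrite('pics/s11.png',cv2.resize(im[90:310,250:550,::-1],None,fx=2.6,fy=2.6))
im=ctrl.get_image('top'); cv2.imwrite('pics/t11.png',im[:,:,::-1])"
```

```text
th -1.2625 door~ 1.307 r 0.3301758743421857 tool yaw-90 0.039617976382431364 p [ 0.5426 -0.1904  0.3529] tilt [-0.0082 -0.0088] F [ 0.354   0.4526 -0.5639] t 27.35
```

View pics/s11.png

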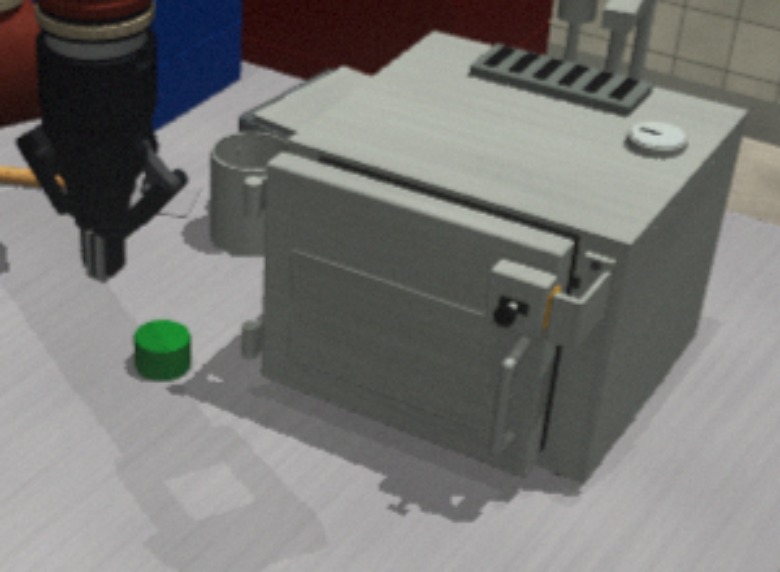

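View pics/t11.png

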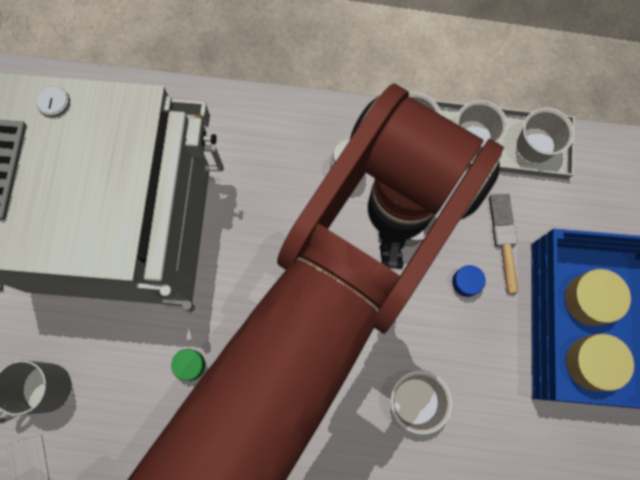

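```bash
python3 -c "
from h import *
im=cv2.imread('pics/t11.png'); cv2.imwrite('pics/t11z.png',cv2.resize(im[80:310,120:240],None,fx=2.6*1,fy=2.6,interpolation=cv2.INTER_CUBIC))
im=ctrl.get_image('scene')[:,:,::-1]; cv2.imwrite('pics/s12.png',cv2.resize(im[170:290,400:500],None,fx=5,fy=5,interpolation=cv2.INTER_CUBIC))
"
```

```text
(no output)
```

View pics/t11z.png

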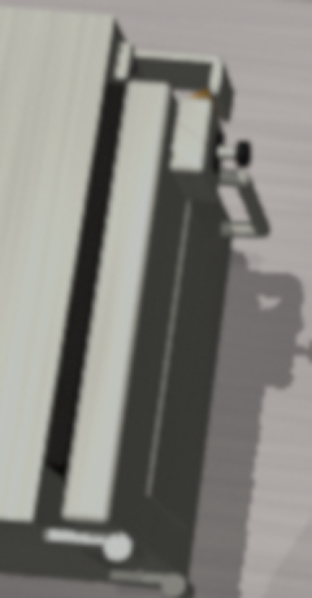

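View pics/s12.png

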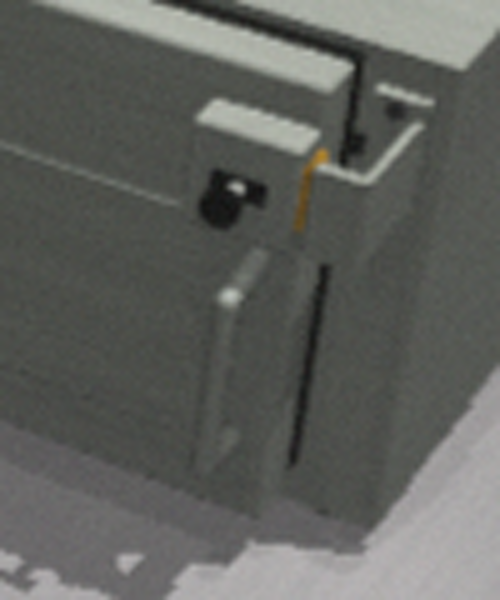

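```bash
python3 -c "
from h import *
Z=lambda p:(p[0]/2.6+120,p[1]/2.6+80)
def ang(a,b,z):
  A,B=onz('top',Z(a),z),onz('top',Z(b),z);d=A-B;print(A,B,np.hypot(*d[:2]));return np.arctan2(d[1],d[0])
c=ang((115,17),(33,520),.265);o=ang((169,85),(107,520),.263);i=ang((128,80),(62,518),.263);print(c,o,i,'door',c-o,c-i)
"
```

```text
[0.7723 0.1812 0.265 ] [0.4542 0.1687 0.265 ] 0.31832882931682815
[0.7319 0.1404 0.263 ] [0.4597 0.1276 0.263 ] 0.2725074966694609
[0.7321 0.166  0.263 ] [0.4577 0.1532 0.263 ] 0.2746989404795473
0.03913107871291065 0.047285682226260284 0.04657797885188944 door -0.008154603513349637 -0.007446900138978793
```

The door measures about -0.008 rad against the cabinet front and has stayed there for over 1 s with the robot clear. I'm handing in.

```bash
python3 -c "
from station import ctrl
print(ctrl.finish_job())"
```

```text
the job is handed in; nothing more can be done
None
```

The cheese is on the shelf beside the first one, the shelf is home, and the door is shut and latched. The job is handed in; no verdict was reported.

- **Cheese:** I set it down at about (0.673, 0.111) m at low force. Both cheeses were seen upright on the shelf before it went in. Behind the closed door I could not see them again.
- **Shelf:** I pushed it at 2–4 N until it stopped dead with the force rising to about 9 N. The stop came about 2–3 mm deeper than I had estimated. That is within my calibration error, and the pictures showed the front plate inside the opening.
- **Door:** I swung it slowly and pressed it with 11–12 N, up to 15.5 N on the buffer against the 26 N limit. I did not clearly see the force drop as the tongue snapped in. When I backed off, the force fell to zero within 2 mm and the door did not follow.
- **Final check:** With the robot clear for over 1 s, the door measured about -0.008 rad, within the latched range. The tongue appears behind the keeper lip. In the last pictures the low mould stood where it had been. The arm hid most of the tall one, but nothing had passed near it.

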